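Fit change gears and packing spacer to a dividing slide

ROBOT

A 7-joint arm with a two-finger parallel gripper is mounted at the origin on the work surface. World frame = base frame: x ahead of the robot, y to its left, z up, the work surface at z = 0. Lengths are in mm, angles in rad, forces in N, time in s.
With the tool pointing down it reaches from about 425 to 925 mm from the base axis. Payload 6.8 kg.
Tool frame: the origin (TCP) lies midway between the tips of the shut fingers; the grasp point (between the pads) lies 19 mm behind it; z points along the fingers, y is the direction in which the jaws open and shut (so a half turn about z gives the same grasp; the last joint's range is limited). The gripper opens to 88 mm and grips with 3 to 60 N. Pads are 20 mm wide; open, the fingers measure 115 mm over their backs; the gripper's body (75 mm by 178 mm) begins 61 mm behind the grasp point.
Start: joints at [1.142, 0.477, 0.022, 1.555, -0.011, 1.109, -0.083], TCP at [212.854, -640.578, 222.664] pointing down, gripper open.
Joint ranges: [-2.96, 2.96], [-0.34, 2.1], [-1.41, 1.46], [0.24, 2.44], [-1.37, 4.51], [0.17, 1.92], [-2.96, 2.96]. Speed limits (rad/s): [2.39, 2.39, 3.14, 3.14, 3.14, 3.14, 3.14].

INTERFACE

Orientations are given as a rotation vector (axis times angle).
In Python, from bench import * gives the robot as it stands. The module is installed in compiled form; this text tells all that it offers.
- The arm moves only by the tool play_rows, never from a script. Its argument "commands" is a list of rows, each an object with "dr": the turn, a rotation vector about the tool's x, y, z in degrees, a list of three; "translation": the shift along the tool's x, y, z in mm, a list of three; "jaw": the closure in counts, from 0 (fully open) to 255 (shut). In form: [{"dr": [ax, ay, az], "translation": [dx, dy, dz], "jaw": jaw}, ...]. A call has 1 to 10 rows; each row shifts and turns the commanded pose from where the row before left it, along the tool's axes as they then stand; what a row does not reach is not made up. A row lasts 1/8 s, in which the tool goes at most 62.5 mm and 10.7 degrees, less where a joint would pass 70% of its speed; a pose out of reach is approached as far as the arm can. A call is refused whole if a number of a shift passes 62.5 or a number of a turn 10.7, either way. A call with a gripper value outside its range is refused whole. The fingers move at their own pace and stop on an object; "grip_force" is the grip in N (left out, the last holds). Time passes only in rows, so rows that do not move let the fingers close. It gives the time, the measured TCP pose, the force and the opening at its end, in the units of the state.
- observe(): the state, without advancing time (a new reading comes with each control period).
- get_image(name): name is "scene" or "side" or "wrist"; returns a dict with "frame" (480x640x3 uint8, blue, green, red), "fx", "fy", "cx", "cy" (pixels), "rvec" (rotation vector, rad) and "tvec" (3), from world to camera coordinates, as OpenCV has them. Camera axes: x right, y down, z forward; pixel columns grow to the right and rows downward; lengths in mm; the calibration is good to about 2 mm. The wrist camera is an equidistant fisheye: a pixel r from the principal point sees the ray r / f radians off the axis. A picture is of the moment at which its call begins. There is no depth.
- hand_in(): hands the job in, once; it reports no verdict.
The state is a dict: "time": time; "joint_pos": joint angles; "qd": joint speeds; "joint_torque": joint torques, N m; "position": TCP position; "eef_rot": TCP orientation; "contact_force": force on the tool from outside, world axes, zero at the start; "ft_torque": the same for the moment, N m; "gripper_width": finger opening in mm.
Only numpy, scipy, OpenCV 4.12 (cv2) and the standard library are available. Lean on these libraries where they do the work, as an engineer would, in place of code of your own. Each camera call takes 0.05 s, during which the arm holds its last target. There are 200 camera calls.

TASK

Set up the dividing slide of the wheel-cutting machine: slide all the brass change gears lying on the green mat onto the splined hub, boss up, the largest at the bottom and each smaller one on the next larger, every one turned so that its wide master slot meets the red master spline and pushed fully home. Find by trial the thickest of the coloured spacer plates that goes into the gap between the end stop and the carriage, leave it standing in the gap, fully down on the bed, and have the other plates standing in their slots in the wooden stand. When all that is in place, throw the clamp lever fully over, away from the robot, and do not disturb the parts tray, pen pot, blower or glass jar.

Things in the scene. Friction and masses are not known exactly. Their poses are not given: they have to be found in the camera images.
- hub: Splined spindle on the carriage, fixed. Origin: centre of the 44 mm round seat for the lowest gear, 38 mm above the bench; z up the axis, x along the master spline. Core 17.2 mm across, 58 mm tall, coned over its last 8 mm. Four splines to 14 mm from the axis, 44 mm tall, top 4 mm tapered: three 4.4 mm wide, the red master 8.4 mm. A gear fits only master to master, about 1 mm of play a side.
- cog_92: Brass change gear: toothed disc 92 mm across, 7 mm thick, with a 40 mm round boss on top, 9 mm tall, to grip (16 mm in all). Bore 20 mm across with four spline slots to 15.4 mm from the axis: three 6.4 mm wide, one master 10.4 mm. Origin: centre of the underside, z up, x along the master slot (red dot and red line). Starts flat on the mat, boss up. Always there.
- cog_80: Brass change gear: toothed disc 80 mm across, 7 mm thick, with a 40 mm round boss on top, 9 mm tall, to grip (16 mm in all). Bore 20 mm across with four spline slots to 15.4 mm from the axis: three 6.4 mm wide, one master 10.4 mm. Origin: centre of the underside, z up, x along the master slot (red dot and red line). Starts flat on the mat, boss up. May be absent.
- cog_68: Brass change gear: toothed disc 68 mm across, 7 mm thick, with a 40 mm round boss on top, 9 mm tall, to grip (16 mm in all). Bore 20 mm across with four spline slots to 15.4 mm from the axis: three 6.4 mm wide, one master 10.4 mm. Origin: centre of the underside, z up, x along the master slot (red dot and red line). Starts flat on the mat, boss up. May be absent.
- cog_56: Brass change gear: toothed disc 56 mm across, 7 mm thick, with a 40 mm round boss on top, 9 mm tall, to grip (16 mm in all). Bore 20 mm across with four spline slots to 15.4 mm from the axis: three 6.4 mm wide, one master 10.4 mm. Origin: centre of the underside, z up, x along the master slot (red dot and red line). Starts flat on the mat, boss up. May be absent.
- bed: Grey bed fixed to the bench, 100 (x) by 250 (y) by 15 mm high. Origin: centre of its underside, x away from the robot, y along it towards the hub. On it: the end stop (60 mm wide in x, y = -70 to -45 mm, top 45 mm above the bench), the clamp lever behind the stop and, towards +y, the carriage. The gap's floor is the bed's top, 15 mm above the bench.
- stop_edge (a point): Middle of the end stop's gap face, at the height of its top, 45 mm above the bench (bevelled away 2.2 mm over the top 6 mm). The gap runs from here towards bed +y to the carriage's end plate, as high and wide as the stop, parallel and bevelled alike. It is 30 mm deep and 8.8 to 19.5 mm wide, different each time: to be found by trying.
- carriage: Aluminium carriage fixed on the bed, 60 mm wide, 15 mm thick, carrying the hub, with a 12 mm thick upright end plate towards the end stop. Origin: below the hub's axis, on the bed's top; axes as the bed's. It does not move.
- rack: Wooden stand, fixed, 148 (x) by 44 (y) by 30 mm high. Origin: centre of the underside. Four slots in a row along x, 22 mm deep (floor 8 mm above the bench), 2.4 mm longer and wider than their plates, at x = -51, -17, 17, 51 mm for the 8, 11, 14, 17 mm plates: blue, green, yellow, red.
- spacer_8: Spacer plate, blue anodised aluminium, 8 mm thick (y), 30 mm wide (x), 65 mm tall (z), foot tapered by 2 mm (faces) and 3 mm (edges) over its lowest 6 mm. Origin: centre of its foot, z up. Starts upright in its own slot of the stand, foot 8 mm above the bench.
- spacer_11: Spacer plate, green anodised aluminium, 11 mm thick (y), 30 mm wide (x), 65 mm tall (z), foot tapered by 2 mm (faces) and 3 mm (edges) over its lowest 6 mm. Origin: centre of its foot, z up. Starts upright in its own slot of the stand, foot 8 mm above the bench.
- spacer_14: Spacer plate, yellow anodised aluminium, 14 mm thick (y), 30 mm wide (x), 65 mm tall (z), foot tapered by 2 mm (faces) and 3 mm (edges) over its lowest 6 mm. Origin: centre of its foot, z up. Starts upright in its own slot of the stand, foot 8 mm above the bench.
- spacer_17: Spacer plate, red anodised aluminium, 17 mm thick (y), 30 mm wide (x), 65 mm tall (z), foot tapered by 2 mm (faces) and 3 mm (edges) over its lowest 6 mm. Origin: centre of its foot, z up. Starts upright in its own slot of the stand, foot 8 mm above the bench.
- clamp (a joint): Clamp lever angle in rad: near 0 leaning towards the robot (open), 1.0 leaning away (locked, end of travel). It turns about the bed's y axis against about 1 N at the ball and stays where it is left.
- clamp_tip (a point): Centre of the black ball, 26 mm across, at the end of the clamp lever (60 mm from the pivot). Pivot at bed x = 0, y = -97 mm, 37 mm above the bench; the ball goes from 29 mm before the pivot to 29 mm beyond it along bed x, about 90 mm above the bench at both ends, 97 mm midway.
- parts_tray: Clear plastic compartment tray of small watch parts, 130 x 200 x 28 mm. Origin: centre of its underside. Leave it alone.
- pen_pot: Black pen pot with pens, 76 mm across, 155 mm tall. Origin: centre of its underside. Leave it alone.
- blower: Dark teal dust blower standing on its foot, 58 mm across, 125 mm tall. Origin: centre of its underside. Leave it alone.
- glass_jar: Small glass jar with a steel lid, 52 mm across, 60 mm tall. Origin: centre of its underside. Leave it alone.

How it is judged:
By the outcome, as a careful person would: the job done as asked, in the order asked, and still so for the second after the job is handed in, with the robot touching nothing.
Of cog_80, cog_68, cog_56 only 1 to 2 are there at a start; the rules pass over those that are not, and their reading is None.
At some moment in a run one of cog_92, cog_80, cog_68, cog_56 may be knocked a few centimetres aside while the robot is not near it.
It also fails if it takes over 210 s, if anything falls off the work surface, if the arm or the gripper's body presses on something with over 40 N, if the wrist force passes 120 N, or if a joint passes its speed limit or range.

## Working session

There is one attempt and no reset: what is moved stays moved. The work goes in short steps, Python scripts to look and compute and a tool call to move; the robot and the scene stay as the last step left them, time stands still between calls to the robot, and variables do not carry over. Pictures are saved under pics/ and viewed, about 12 in all and at most 16, crops included, and the job is handed in when it is done.

Besides the shell and the picture viewer there is one more tool, called after "Emit:" as a command line: name --argument value ..., lists and objects as JSON in quotes. play_rows: Moves the arm, as the interface text tells. Its arguments: {"type":"object","properties":{"commands":{"type":"array"},"grip_force":{"type":"number"}},"required":["commands"]}

```bash
mkdir -p pics; cat > h.py <<'E'
from bench import *
import numpy as np, cv2
from scipy.spatial.transform import Rotation as R
def shot(n,f=None):
    im=get_image(n)
    if f: cv2.imwrite(f'pics/{f}.png',im['frame'])
    return im
def ray(im,uv):
    u=np.array(uv,float)
    Rm=cv2.Rodrigues(np.array(im['rvec'],float))[0]; t=np.array(im['tvec'],float).ravel()
    x=(u[0]-im['cx'])/im['fx']; y=(u[1]-im['cy'])/im['fy']
    if im.get('fish'):
        r=np.hypot(x,y); s=np.sin(r)/r if r>1e-9 else 1; d=np.array([x*s,y*s,np.cos(r)])
    else: d=np.array([x,y,1.])
    return -Rm.T@t, Rm.T@d
def onz(im,uv,z):
    c,d=ray(im,uv); return c+d*(z-c[2])/d[2]
def proj(im,P):
    Rm=cv2.Rodrigues(np.array(im['rvec'],float))[0]; t=np.array(im['tvec'],float).ravel()
    p=Rm@np.array(P,float)+t
    if im.get('fish'):
        r=np.hypot(p[0],p[1]); th=np.arctan2(r,p[2]); x,y=p[0]/r*th,p[1]/r*th
    else: x,y=p[0]/p[2],p[1]/p[2]
    return np.array([x*im['fx']+im['cx'],y*im['fy']+im['cy']])
def wrist(f=None):
    im=shot('wrist',f); im['fish']=1; return im
E
python3 - <<'E'
from h import *
s=observe(); print({k:np.round(v,3) for k,v in s.items()}); print(R.from_rotvec(s['eef_rot']).as_matrix().round(3))
for n in('scene','side','wrist'):
    im=shot(n,n+'0'); c,d=ray(im,(320,240)); print(n,im['fx'],im['cx'],im['cy'],c.round(),d.round(2))
E
```

```text
{'time': np.float64(0.0), 'joint_pos': array([ 1.142,  0.478,  0.022,  1.556, -0.011,  1.109, -0.083]), 'qd': array([-0.   ,  0.   , -0.001,  0.001,  0.   ,  0.   , -0.001]), 'joint_torque': array([ 1.0000e-03, -5.8285e+01,  1.5350e+00, -2.7261e+01, -5.4000e-02,
        1.7000e-02,  0.0000e+00]), 'position': array([ 212.618, -640.009,  221.714]), 'eef_rot': array([-3.10e+00, -5.02e-01,  1.00e-03]), 'contact_force': array([-0.11 , -0.126,  0.095]), 'ft_torque': array([-0.039,  0.005,  0.01 ]), 'gripper_width': np.float64(87.853)}
[[ 0.949  0.315 -0.001]
 [ 0.315 -0.949  0.002]
 [-0.    -0.002 -1.   ]]
scene 491.97619976232625 317.2102476585629 248.49599972656392 [1345. -532.  733.] [-0.7   0.44 -0.56]
side 624.5920153516048 316.7818448106971 239.3173261052385 [  383. -1248.   787.] [ 0.13  0.86 -0.5 ]
wrist 371.64829954431775 321.44566229292207 242.94043996400396 [ 283. -619.  383.] [-0.25 -0.08 -0.97]
```

View pics/scene0.png

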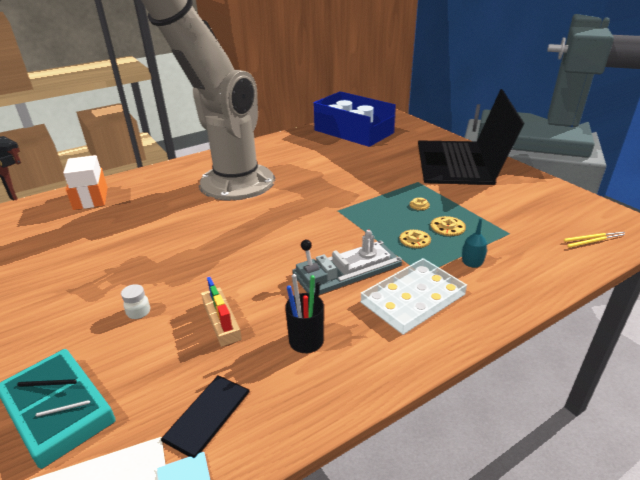

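View pics/side0.png

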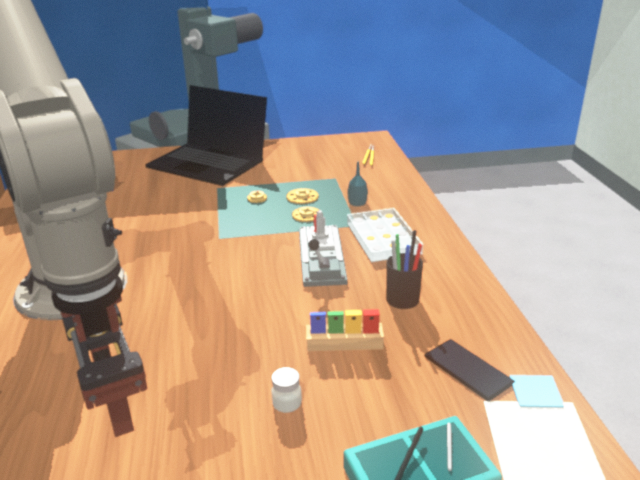

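The scene shows three gears: small at (420,204), large at (448,226) and medium at (415,239). The hub is at (369,240), the clamp ball at (306,245) and the rack near (222,318). The side view agrees.

```bash
cat > loc.py <<'E'
from h import *
def tri(*prs):
    A=np.zeros((3,3));b=np.zeros(3)
    for im,uv in prs:
        c,d=ray(im,uv); d=d/np.linalg.norm(d); P=np.eye(3)-np.outer(d,d); A+=P;b+=P@c
    return np.linalg.solve(A,b)
E
python3 - <<'E'
from loc import *
sc=shot('scene');sd=shot('side')
for n,a,b,z in [('small',(420,204),(257,197),10),('large',(448,226),(303,196),10),('med',(415,239),(307,214),10)]:
    print(n,onz(sc,a,z).round(),onz(sd,b,z).round())
print('ball',tri((sc,(306,245)),(sd,(314,244))).round())
print('pot top',onz(sd,(404,262),100).round(),'jar',onz(sd,(286,376),60).round(),'blower',onz(sd,(358,203),0).round(),onz(sc,(474,263),0).round())
hsv=lambda i:cv2.cvtColor(i['frame'],cv2.COLOR_BGR2HSV)
H=hsv(sd)[290:350,295:395]
for n,lo,hi in [('blue',110,130),('green',45,80),('yel',22,34),('red',0,6)]:
    m=((H[...,0]>=lo)&(H[...,0]<=hi)&(H[...,1]>140)&(H[...,2]>60)).astype(np.uint8)
    k,l,st,ce=cv2.connectedComponentsWithStats(m); i=1+st[1:,4].argmax(); x,y,w,h,a=st[i]
    print(n,(x+295,y+290,w,h,a), onz(sd,(x+295+w/2,y+290+1),73).round())
for im,n,r in((sc,'scene',(150,260,270,400)),(sd,'side',(290,180,450,360))):
    x0,y0,x1,y1=r
cs=cv2.resize(sc['frame'][180:350,180:480],None,fx=2.6,fy=2.6,interpolation=cv2.INTER_CUBIC)
cd=cv2.resize(sd['frame'][200:360,260:440],None,fx=3.4,fy=3.4,interpolation=cv2.INTER_CUBIC)
cv2.imwrite('pics/c1.png',cs);cv2.imwrite('pics/c2.png',cd)
E
```

```text
small [454. 367.  10.] [447. 362.  10.]
large [585. 349.  10.] [577. 343.  10.]
med [581. 235.  10.] [572. 231.  10.]
ball [547. -72.  93.]
pot top [ 717. -191.  100.] jar [ 441. -444.   60.] blower [725. 289.   0.] [731. 293.   0.]Traceback (most recent call last):
  File "<stdin>", line 11, in <module>
ValueError: attempt to get argmax of an empty sequence
```

```bash
python3 - <<'E'
from loc import *
sc=shot('scene');sd=shot('side')
H=cv2.cvtColor(sd['frame'],cv2.COLOR_BGR2HSV)
for p in [(318,318),(336,318),(353,318),(371,318),(318,328),(336,328),(353,328),(371,328)]: print(p,H[p[1],p[0]], onz(sd,p,73).round())
a=cv2.resize(sd['frame'][200:360,265:440],None,fx=2.6,fy=2.6,interpolation=cv2.INTER_CUBIC)
b=cv2.resize(sc['frame'][230:350,190:415],None,fx=1.5,fy=1.5,interpolation=cv2.INTER_CUBIC)
o=np.zeros((600,800,3),np.uint8);o[:a.shape[0],:a.shape[1]]=a;o[420:600,460:460+b.shape[1]]=b[:180]
cv2.imwrite('pics/c2.png',o)
E
```

```text
(318, 318) [ 0 56 96] [ 518. -311.   73.]
(336, 318) [19 92 94] [ 551. -317.   73.]
(353, 318) [ 15 118 106] [ 582. -323.   73.]
(371, 318) [  9 120 104] [ 616. -329.   73.]
(318, 328) [122 102 157] [ 513. -341.   73.]
(336, 328) [ 49 103 134] [ 545. -347.   73.]
(353, 328) [ 19 158 219] [ 576. -353.   73.]
(371, 328) [  4 172 187] [ 609. -359.   73.]
```

View pics/c2.png

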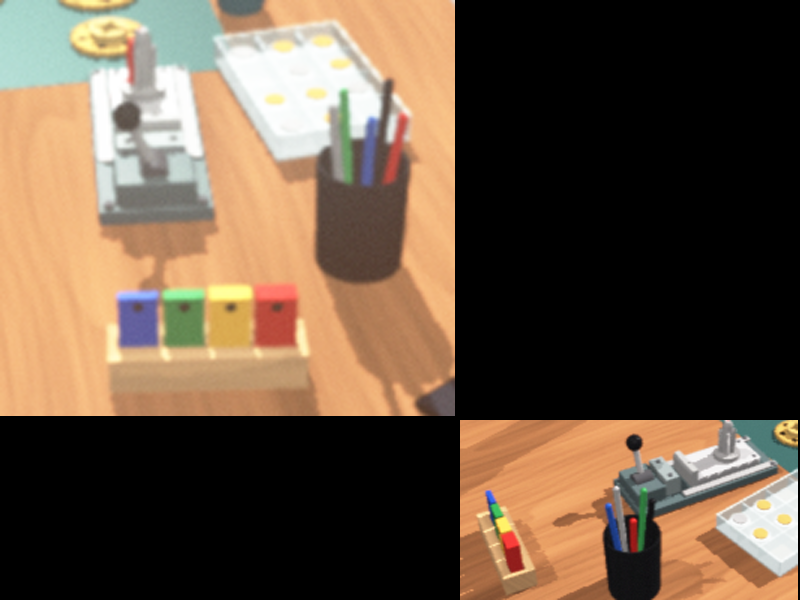

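The crop shows the plates' tops in order blue, green, yellow and red along x, at y of about −320. The bed is nearly aligned with world axes, with the ball on the robot side.

Emit:
play_rows --commands '[{"dr": [0, 0, 9.2], "translation": [0, 0, 0], "jaw": 0}, {"dr": [0, 0, 9.2], "translation": [0, 0, 0], "jaw": 0}, {"dr": [0, 0, 0], "translation": [42, -39, 0], "jaw": 0}, {"dr": [0, 0, 0], "translation": [42, -39, 0], "jaw": 0}, {"dr": [0, 0, 0], "translation": [42, -39, 0], "jaw": 0}, {"dr": [0, 0, 0], "translation": [42, -39, 0], "jaw": 0}, {"dr": [0, 0, 0], "translation": [42, -39, 0], "jaw": 0}, {"dr": [0, 0, 0], "translation": [42, -39, 0], "jaw": 0}, {"dr": [0, 0, 0], "translation": [42, -39, 0], "jaw": 0}, {"dr": [0, 0, 0], "translation": [42, -39, 0], "jaw": 0}]'

```text
time: 1.6
position: [550.2, -327.4, 222.9]
eef_rot: [3.141, -0.001, 0.001]
contact_force: [0.5, -0.4, -0.0]
gripper_width: 87.7
```

```bash
python3 - <<'E'
from h import *
s=observe();print(s['time'],s['position'].round(1),R.from_rotvec(s['eef_rot']).as_matrix().round(3).tolist())
im=wrist('w1');print([onz(im,p,73).round(1).tolist() for p in[(320,240)]])
E
```

```text
1.6 [ 550.2 -327.4  222.9] [[1.0, -0.001, 0.0], [-0.001, -1.0, -0.0], [0.0, 0.0, -1.0]]
[[539.6, -327.8, 73.0]]
```

View pics/w1.png

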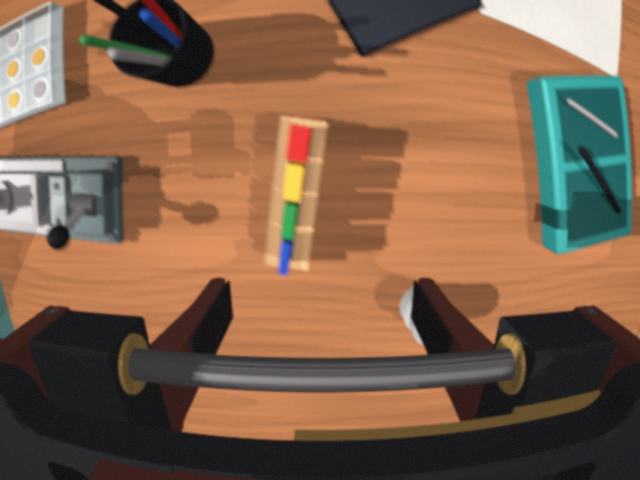

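The wrist view shows the rack with corners near (283,117), (327,122), (308,271) and (265,264) and slightly yawed. The plates run from red at (299,143) to blue at (286,257). The stop and gap are at about (50,195).

```bash
python3 - <<'E'
from h import *
im=wrist()
f=im['frame']
for z,ps in((30,[(283,117),(327,122),(308,271),(265,264)]),(15,[(123,157),(123,242)]),(90,[(58,237)])):
    print(z,[onz(im,p,z).round(1).tolist() for p in ps])
H=cv2.cvtColor(f,cv2.COLOR_BGR2HSV)
for n,lo,hi,y0,y1 in [('red',0,8,120,165),('yel',20,34,160,205),('green',45,85,195,245),('blue',105,130,230,280)]:
    m=np.zeros(H.shape[:2],np.uint8); s=H[y0:y1,270:325]
    m[y0:y1,270:325]=((s[...,0]>=lo)&(s[...,0]<=hi)&(s[...,1]>150)&(s[...,2]>90))
    m=cv2.morphologyEx(m,cv2.MORPH_OPEN,np.ones((3,3)))
    c=max(cv2.findContours(m,0,1)[0],key=cv2.contourArea);r=cv2.minAreaRect(c);b=cv2.boxPoints(r)
    w=np.array([onz(im,p,73)[:2] for p in b]);print(n,np.round(r[0]),np.round(r[1],1),onz(im,r[0],73).round(1),w.round(0).tolist())
cr=cv2.resize(f[140:260,0:140],None,fx=5,fy=5,interpolation=cv2.INTER_CUBIC);
c2=cv2.resize(f[105:285,255:340],None,fx=3.33,fy=3.33,interpolation=cv2.INTER_CUBIC)
o=np.zeros((600,700+c2.shape[1]-200,3),np.uint8);o[:,:700-180]=cr[:,180:];o[:599,520:520+c2.shape[1]]=c2[:599,:o.shape[1]-520]
cv2.imwrite('pics/c3.png',o)
E
```

```text
30 [[655.3, -282.2, 30.0], [650.4, -323.6, 30.0], [503.2, -306.2, 30.0], [510.0, -262.6, 30.0]]
15 [[623.4, -102.4, 15.0], [527.3, -92.7, 15.0]]
90 [[552.5, -58.3, 90.0]]
red [313. 151.] [21.1 30. ] [ 624.  -311.6   73. ] [[613.0, -301.0], [638.0, -305.0], [635.0, -322.0], [610.0, -319.0]]
yel [307. 190.] [16.5 29.7] [ 590.5 -306.8   73. ] [[579.0, -298.0], [604.0, -302.0], [602.0, -315.0], [577.0, -312.0]]
green [301. 229.] [ 9.5 31.1] [ 556.8 -302.3   73. ] [[544.0, -296.0], [571.0, -300.0], [570.0, -308.0], [542.0, -304.0]]
blue [297. 265.] [ 7.6 29.8] [ 524.4 -298.1   73. ] [[511.0, -293.0], [539.0, -297.0], [538.0, -303.0], [510.0, -299.0]]
```

View pics/c3.png

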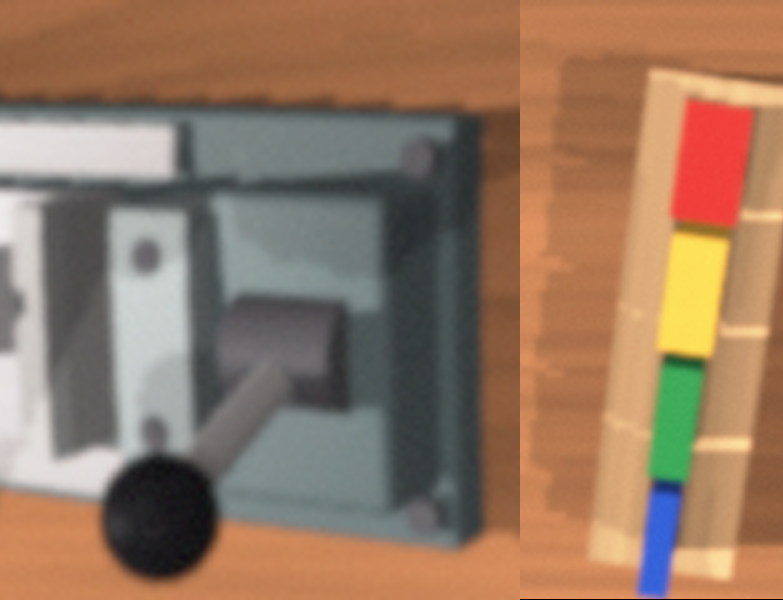

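Emit:
play_rows --commands '[{"dr": [0, 0, 0], "translation": [-7.5, -51, 0], "jaw": 0}, {"dr": [0, 0, 0], "translation": [-7.5, -51, 0], "jaw": 0}, {"dr": [0, 0, 0], "translation": [-7.5, -51, 0], "jaw": 0}, {"dr": [0, 0, 0], "translation": [-7.5, -51, 0], "jaw": 0}, {"dr": [0, 0, 0], "translation": [-7.5, -51, 0], "jaw": 0}, {"dr": [0, 0, 0], "translation": [-7.5, -51, 0], "jaw": 0}, {"dr": [0, 0, 0], "translation": [0, 0, 0], "jaw": 0}, {"dr": [0, 0, 0], "translation": [0, 0, 0], "jaw": 0}, {"dr": [0, 0, 0], "translation": [0, 0, 0], "jaw": 0}]'

```text
time: 2.82
position: [504.2, -24.4, 222.6]
eef_rot: [3.141, -0.005, -0.0]
contact_force: [0.0, 0.1, -0.4]
gripper_width: 87.7
```

```bash
python3 - <<'E'
from h import *
im=wrist('w2');s=observe();print(s['position'],s['eef_rot'])
x0,y0=[int(v) for v in proj(im,(575,0,40))];print(x0,y0)
f=im['frame'];X=max(0,x0-160);Y=max(0,y0-100)
print(X,Y);cv2.imwrite('pics/c4.png',cv2.resize(f[Y:Y+200,X:X+266],None,fx=3,fy=3,interpolation=cv2.INTER_CUBIC))
E
```

```text
[504.17704377 -24.29269443 222.59079523] [ 3.14117374e+00 -4.63364880e-03 -1.56733425e-04]
292 145
132 45
```

View pics/c4.png

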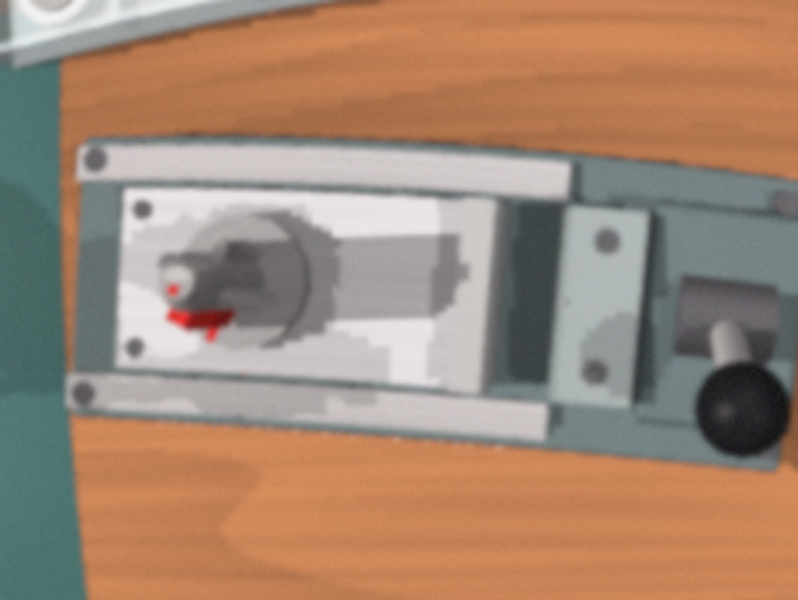

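The crop shows the stop top's gap edge running (568,208)–(550,400) and the end-plate edge (498,200)–(482,392). The hub seat circle is centred near (240,280). The hub tip is at (178,275), with the red spline pointing down in the image, towards the robot.

```bash
python3 - <<'E'
from h import *
im=wrist()
g=lambda p,z:onz(im,(132+p[0]/3-1/3,45+p[1]/3-1/3),z)[:2]
P={n:g(p,z) for n,p,z in [('stopA',(568,208),45),('stopB',(550,400),45),('epA',(498,200),45),('epB',(482,392),45),('stopbackA',(652,212),45),('stopbackB',(632,405),45),
('railA',(80,145),20),('railB',(572,160),20),('rail2A',(68,375),20),('rail2B',(548,403),20),('bedA',(775,470),15),('bedB',(70,415),15),('seatR',(310,285),38),('seatT',(250,210),38),('seatB',(250,350),38),('tip',(178,275),96),('carA',(123,188),30),('carB',(117,367),30),('ball',(743,408),90)]}
for k,v in P.items(): print(k,v.round(1))
d=P['stopA']-P['stopB'];print('stop yaw',np.degrees(np.arctan2(d[1],d[0])))
d=P['epA']-P['epB'];print('ep yaw',np.degrees(np.arctan2(d[1],d[0])))
d=P['railB']-P['railA'];print('rail',np.degrees(np.arctan2(-d[0],-d[1])*-1), 'bed',P['bedA']-P['bedB'])
# local line profile across gap along image row, brightness
G=cv2.cvtColor(im['frame'],cv2.COLOR_BGR2GRAY)
for y in (135,145,155): print(y,132,[int(v) for v in G[y-1:y+2,285:330].mean(0)], onz(im,(300,y),45).round(1),onz(im,(320,y),45).round(1))
E
```

```text
stopA [603.1 -26. ]
stopB [544.6 -20.3]
epA [605.7  -5.1]
epB [5.472e+02 4.000e-01]
stopbackA [602.  -51.1]
stopbackB [543.  -45.2]
railA [636.3 140.6]
railB [620.7 -27.3]
rail2A [556.2 148.2]
rail2B [541.2 -19.2]
bedA [518.3 -95.6]
bedB [541.6 150.8]
seatR [581.7  54.5]
seatT [606.6  73.5]
seatB [562.   74.8]
tip [585.8  77.4]
carA [618.3 120.2]
carB [558.4 124.6]
ball [547.1 -72.3]
stop yaw -5.552296399683139
ep yaw -5.309526366181986
rail -5.301198503773779 bed [ -23.29069655 -246.45014016]
135 132 [138, 140, 151, 172, 191, 200, 201, 200, 199, 185, 155, 125, 111, 101, 93, 90, 87, 86, 78, 71, 67, 66, 67, 67, 66, 67, 67, 68, 67, 67, 67, 70, 84, 117, 148, 164, 174, 178, 179, 181, 181, 180, 181, 182, 182] [584.  -7.  45.] [583.9 -25.   45. ]
145 132 [199, 200, 201, 201, 201, 201, 200, 199, 187, 161, 129, 112, 103, 95, 90, 88, 87, 84, 77, 71, 69, 66, 66, 66, 66, 67, 68, 67, 68, 66, 70, 84, 116, 146, 161, 165, 166, 174, 179, 181, 180, 180, 181, 181, 180] [574.9  -6.9  45. ] [574.8 -25.   45. ]
155 132 [201, 200, 200, 200, 201, 200, 200, 192, 167, 134, 112, 104, 96, 89, 86, 83, 75, 68, 66, 64, 66, 66, 67, 66, 65, 65, 66, 66, 67, 69, 81, 110, 140, 160, 172, 178, 178, 178, 180, 180, 180, 176, 167, 161, 157] [565.8  -6.8  45. ] [565.6 -24.9  45. ]
```

Emit:
play_rows --commands '[{"dr": [0, 0, 0], "translation": [20, 48, 0], "jaw": 0}, {"dr": [0, 0, 0], "translation": [20, 48, 0], "jaw": 0}, {"dr": [0, 0, 0], "translation": [20, 48, 0], "jaw": 0}, {"dr": [0, 0, 0], "translation": [20, 48, 0], "jaw": 0}, {"dr": [0, 0, 0], "translation": [20, 48, 0], "jaw": 0}, {"dr": [0, 0, 7.4], "translation": [20, 47, 0], "jaw": 0}, {"dr": [0, 0, 0], "translation": [0, 0, 40], "jaw": 0}, {"dr": [0, 0, 0], "translation": [0, 0, 30], "jaw": 0}, {"dr": [0, 0, 0], "translation": [0, 0, 0], "jaw": 0}, {"dr": [0, 0, 0], "translation": [0, 0, 0], "jaw": 0}]'

```text
time: 4.18
position: [624.5, -310.4, 153.9]
eef_rot: [3.134, -0.204, 0.002]
contact_force: [-0.7, -0.6, -0.1]
gripper_width: 87.8
```

```bash
cat > plates.py <<'E'
from h import *
def yaw(s): 
    M=R.from_rotvec(s['eef_rot']).as_matrix(); return np.degrees(np.arctan2(M[1,0],M[0,0])),M
COL={'red':(0,8),'yel':(20,34),'green':(45,85),'blue':(105,130)}
def plates(im,z=73,roi=None):
    H=cv2.cvtColor(im['frame'],cv2.COLOR_BGR2HSV);out={}
    for n,(lo,hi) in COL.items():
        m=((H[...,0]>=lo)&(H[...,0]<=hi)&(H[...,1]>165)&(H[...,2]>90)).astype(np.uint8)
        if roi: q=np.zeros_like(m);a,b,c,d=roi;q[b:d,a:c]=1;m*=q
        m=cv2.morphologyEx(m,cv2.MORPH_OPEN,np.ones((3,3)))
        cs=[c for c in cv2.findContours(m,0,1)[0] if cv2.contourArea(c)>80]
        for c in cs:
            r=cv2.minAreaRect(c);w=np.array([onz(im,p,z)[:2] for p in cv2.boxPoints(r)])
            e=[w[1]-w[0],w[2]-w[1]];L=max(e,key=np.linalg.norm);L=L*np.sign(L[0])
            print(n,np.round(r[0]).tolist(),w.mean(0).round(1),[round(float(np.linalg.norm(v)),1) for v in e],'yaw',round(float(np.degrees(np.arctan2(L[1],L[0]))),1))
E
python3 - <<'E'
from plates import *
im=wrist('w3');s=observe();print(s['time'],s['position'].round(1),yaw(s)[0])
a=proj(im,(570,-270,73));b=proj(im,(570,-350,73));print(a,b, proj(im,(624,-311,73)))
plates(im)
E
```

```text
4.225 [ 624.8 -310.4  154.5] -7.4452926883661945
[274.63428697 328.35833279] [382.44664363 315.60431644] [319.91123537 252.49915753]
red [321.0, 248.0] [ 626.3 -312. ] [16.0, 39.0] yaw -7.0
red [112.0, 107.0] [ 751.9 -175.1] [11.6, 78.1] yaw 59.3
blue [121.0, 143.0] [ 722.7 -179.9] [53.9, 11.2] yaw 76.9
```

Emit:
play_rows --commands '[{"dr": [0, 0, 0], "translation": [-3, 1, 30], "jaw": 60}, {"dr": [0, 0, 0], "translation": [0, 0, 40], "jaw": 80}, {"dr": [0, 0, 0], "translation": [0, 0, 38], "jaw": 100}, {"dr": [0, 0, 0], "translation": [0, 0, 0], "jaw": 100}, {"dr": [0, 0, 0], "translation": [0, 0, 0], "jaw": 255}, {"dr": [0, 0, 0], "translation": [0, 0, 0], "jaw": 255}, {"dr": [0, 0, 0], "translation": [0, 0, 0], "jaw": 255}, {"dr": [0, 0, 0], "translation": [0, 0, 0], "jaw": 255}, {"dr": [0, 0, 0], "translation": [0, 0, 0], "jaw": 255}]' --grip_force 40

```text
time: 5.35
position: [621.2, -310.5, 45.4]
eef_rot: [3.135, -0.203, 0.001]
contact_force: [-0.9, 0.5, 4.4]
gripper_width: 17.0
```

Emit:
play_rows --commands '[{"dr": [0, 0, 0], "translation": [0, 0, -30], "jaw": 255}, {"dr": [0, 0, 0], "translation": [0, 0, -50], "jaw": 255}, {"dr": [0, 0, 0], "translation": [0, 0, -50], "jaw": 255}, {"dr": [0, 0, 0], "translation": [-14.1, -48.1, 0], "jaw": 255}, {"dr": [0, 0, 0], "translation": [-14.1, -48.1, 0], "jaw": 255}, {"dr": [0, 0, 0], "translation": [-14.1, -48.1, 0], "jaw": 255}, {"dr": [0, 0, 0], "translation": [-14.1, -48.1, 0], "jaw": 255}, {"dr": [0, 0, 0], "translation": [-14.1, -48.1, 0], "jaw": 255}, {"dr": [0, 0, -2.1], "translation": [-14.1, -48.1, 0], "jaw": 255}, {"dr": [0, 0, 0], "translation": [0, 0, 0], "jaw": 255}]'

```text
time: 6.6
position: [573.5, -7.8, 174.6]
eef_rot: [-3.137, 0.133, 0.001]
contact_force: [-0.0, -0.2, -1.1]
gripper_width: 16.5
```

Emit:
play_rows --commands '[{"dr": [0, 0, 0], "translation": [0, 0, 50], "jaw": 255}, {"dr": [0, 0, 0], "translation": [0, 0, 27], "jaw": 255}, {"dr": [0, 0, 0], "translation": [0, 0, 0], "jaw": 255}, {"dr": [0, 0, 0], "translation": [0, 0, 0], "jaw": 255}]'

```text
time: 7.1
position: [575.1, -13.9, 98.6]
eef_rot: [3.138, -0.147, 0.002]
contact_force: [0.6, -0.5, -0.4]
gripper_width: 17.0
```

```bash
python3 - <<'E'
from plates import *
im=wrist('w4');s=observe();print(s['time'],s['position'].round(1),yaw(s)[0])
x,y=[int(v) for v in proj(im,(590,-13,45))];print(x,y)
f=im['frame'];X=x-110;Y=y-80;print(X,Y)
cv2.imwrite('pics/c5.png',cv2.resize(f[Y:Y+180,X:X+220],None,fx=3.3,fy=3.3,interpolation=cv2.INTER_CUBIC))
print(proj(im,(574.8,-13.2,45)),proj(im,(603,-25.5,39)),proj(im,(605.7,-5,45)))
E
```

```text
7.15 [575.4 -13.7  99.1] -5.367489252033595
314 241
204 161
[317.69320445 265.33145561] [333.47621107 216.39048223] [298.79928589 217.17784229]
```

View pics/c5.png

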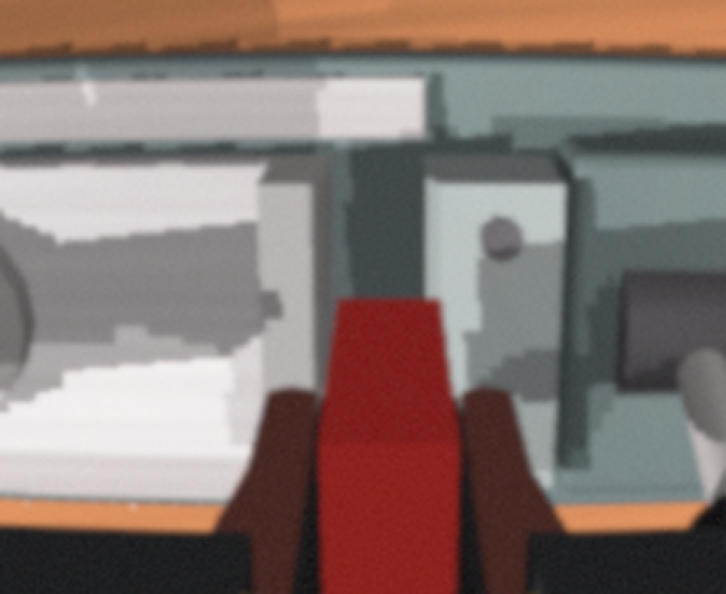

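The crop shows the red plate's foot spanning crop x 338–440 at y 300. The gap lies between the end-plate edge at about (312,190) and the stop edge at about (425,190), so the foot looks slightly right of gap centre.

```bash
python3 - <<'E'
from plates import *
im=wrist()
G=cv2.cvtColor(im['frame'],cv2.COLOR_BGR2GRAY)
yd=np.array([.0934,.9956]);o=np.array([574.8,-13.2])
g=lambda p,z:(onz(im,(204+p[0]/3.3,161+p[1]/3.3),z)[:2]-o)@yd
print('foot',[round(g(p,61.0),1) for p in((338,300),(440,300))])
print('plate@6up',[round(g(p,67),1) for p in((319,440),(460,440))])
for y in(210,240,270):
    r=161+y/3.3; row=G[int(r)-1:int(r)+2].mean(0)[290:345]
    d=np.diff(cv2.GaussianBlur(row[None].astype(np.float32),(5,1),0)[0])
    pk=[290+i+.5 for i in range(1,len(d)-1) if abs(d[i])>5 and abs(d[i])>=abs(d[i-1]) and abs(d[i])>abs(d[i+1])]
    print(y,[(round(p,1),round(float((onz(im,(p,r),45)[:2]-o)@yd),1),round(float((onz(im,(p,r),39)[:2]-o)@yd),1)) for p in pk])
E
```

```text
foot [np.float64(6.4), np.float64(-11.0)]
plate@6up [np.float64(9.7), np.float64(-14.5)]
210 [(298.5, 11.6, 11.9), (308.5, 5.6, 5.8), (332.5, -8.6, -8.8)]
240 [(298.5, 11.6, 12.0), (308.5, 5.7, 5.9), (332.5, -8.7, -8.9)]
270 [(298.5, 11.7, 12.1), (309.5, 5.1, 5.3), (332.5, -8.7, -8.9)]
```

Emit:
play_rows --commands '[{"dr": [0, 0, 0], "translation": [0, -2, 10], "jaw": 255}, {"dr": [0, 0, 0], "translation": [0, 0, 8], "jaw": 255}, {"dr": [0, 0, 0], "translation": [0, 0, 4], "jaw": 255}, {"dr": [0, 0, 0], "translation": [0, 0, 0], "jaw": 255}]'

```text
time: 7.7
position: [574.1, -11.3, 75.1]
eef_rot: [3.138, -0.146, -0.002]
contact_force: [-0.6, 0.7, -0.5]
gripper_width: 17.2
```

Emit:
play_rows --commands '[{"dr": [0, 0, 0], "translation": [0, 0, 3], "jaw": 255}, {"dr": [0, 0, 0], "translation": [0, 0, 2], "jaw": 255}, {"dr": [0, 0, 0], "translation": [0, 0, 0], "jaw": 255}]'

```text
time: 8.07
position: [574.3, -11.3, 70.5]
eef_rot: [3.138, -0.146, -0.0]
contact_force: [-0.3, -0.1, 0.0]
gripper_width: 16.8
```

Emit:
play_rows --commands '[{"dr": [0, 0, 0], "translation": [0, 0, 3], "jaw": 255}, {"dr": [0, 0, 0], "translation": [0, 0, 3], "jaw": 255}, {"dr": [0, 0, 0], "translation": [0, 0, 0], "jaw": 255}]'

```text
time: 8.45
position: [574.2, -11.3, 64.3]
eef_rot: [3.138, -0.146, -0.001]
contact_force: [-1.1, -0.1, -0.5]
gripper_width: 16.6
```

Emit:
play_rows --commands '[{"dr": [0, 0, 0], "translation": [0, 0, 4], "jaw": 255}, {"dr": [0, 0, 0], "translation": [0, 0, 4], "jaw": 255}, {"dr": [0, 0, 0], "translation": [0, 0, 2], "jaw": 255}, {"dr": [0, 0, 0], "translation": [0, 0, 0], "jaw": 255}]'

```text
time: 8.95
position: [574.3, -11.2, 54.4]
eef_rot: [3.138, -0.146, -0.001]
contact_force: [-0.1, 0.2, -1.8]
gripper_width: 17.0
```

Emit:
play_rows --commands '[{"dr": [0, 0, 0], "translation": [0, 0, 1], "jaw": 255}, {"dr": [0, 0, 0], "translation": [0, 0, 1], "jaw": 255}, {"dr": [0, 0, 0], "translation": [0, 0, 0], "jaw": 255}]'

```text
time: 9.32
position: [574.4, -11.2, 52.6]
eef_rot: [3.138, -0.146, -0.0]
contact_force: [-0.2, -0.1, -1.4]
gripper_width: 16.8
```

Emit:
play_rows --commands '[{"dr": [0, 0, 0], "translation": [0, 0, 1], "jaw": 255}, {"dr": [0, 0, 0], "translation": [0, 0, 0], "jaw": 140}, {"dr": [0, 0, 0], "translation": [0, 0, 0], "jaw": 140}, {"dr": [0, 0, 0], "translation": [0, 0, 0], "jaw": 140}, {"dr": [0, 0, 0], "translation": [0, 0, -30], "jaw": 140}, {"dr": [0, 0, 0], "translation": [0, 0, -60], "jaw": 60}, {"dr": [0, 0, 0], "translation": [0, 0, -60], "jaw": 0}]'

```text
time: 10.2
position: [574.0, -11.2, 203.0]
eef_rot: [3.138, -0.146, -0.002]
contact_force: [0.9, 0.0, -0.0]
gripper_width: 56.1
```

Emit:
play_rows --commands '[{"dr": [0, 0, 0], "translation": [-20.4, -50, -15], "jaw": 0}, {"dr": [0, 0, 0], "translation": [-20.4, -50, -15], "jaw": 0}, {"dr": [0, 0, 0], "translation": [-20.4, -50, -15], "jaw": 0}, {"dr": [0, 0, 0], "translation": [-20.4, -50, -15], "jaw": 0}, {"dr": [0, 0, 0], "translation": [-20.4, -50, -15], "jaw": 0}, {"dr": [0, 0, -5.3], "translation": [-20.4, -50, -15], "jaw": 0}, {"dr": [0, 0, 0], "translation": [0, 0, 0], "jaw": 0}, {"dr": [0, 0, 0], "translation": [0, 0, 0], "jaw": 0}, {"dr": [0, 0, 0], "translation": [0, 0, 0], "jaw": 0}]'

```text
time: 11.32
position: [481.0, 296.8, 291.1]
eef_rot: [3.14, -0.006, -0.001]
contact_force: [-0.2, -1.0, 0.4]
gripper_width: 87.7
```

```bash
python3 - <<'E'
from plates import *
im=wrist('w5');s=observe();print(s['time'],s['position'].round(1),yaw(s)[0])
sd=shot('side','side5')
for n,p in dict(small=(450,364,10),large=(581,346,10),med=(576,233,10),tip=(585,77,96),plate=(575,-12,80)).items(): print(n,proj(im,p).round())
E
```

```text
11.375 [481.  297.  291.2] -0.19463791301797304
small [265. 228.]
large [278. 120.]
med [374. 124.]
tip [528. 123.]
plate [581. 140.]
```

View pics/w5.png

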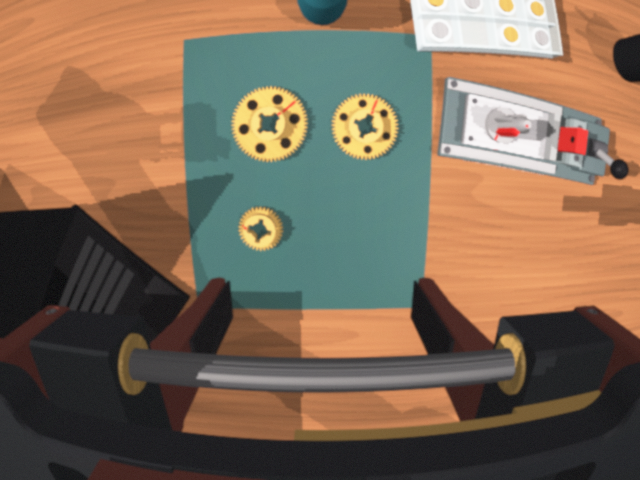

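The wrist view shows three gears: cog_92 at (269,123) with its red line towards (290,103), a gear of about 80 mm at (366,127) with its line towards (375,103), and cog_56 at (260,229) with its line to the left. The red plate stands in the gap at (573,140).

```bash
cat > gears.py <<'E'
from plates import *
def gears(im,z=8,minA=300,pr=True):
    f=im['frame'];H=cv2.cvtColor(f,cv2.COLOR_BGR2HSV);out=[]
    teal=((H[...,0]>78)&(H[...,0]<100)&(H[...,1]>60)).astype(np.uint8)
    m=((H[...,0]>=14)&(H[...,0]<=32)&(H[...,1]>90)&(H[...,2]>110)).astype(np.uint8)
    red=((H[...,0]<=9)|(H[...,0]>=172))&(H[...,1]>150)&(H[...,2]>120)
    m=cv2.morphologyEx(m,cv2.MORPH_CLOSE,np.ones((7,7)));m=cv2.morphologyEx(m,cv2.MORPH_OPEN,np.ones((9,9)))
    for c in cv2.findContours(m,0,1)[0]:
        if cv2.contourArea(c)<minA: continue
        h=cv2.convexHull(c)
        if cv2.contourArea(c)/cv2.contourArea(h)<.8: continue
        w=np.array([onz(im,p[0],z)[:2] for p in h],np.float32)
        (cc,ax,_)=cv2.fitEllipse(w.reshape(-1,1,2)) if len(w)>5 else ((0,0),(0,0),0)
        if not 45<max(ax)<105 or min(ax)/max(ax)<.85: continue
        q=np.zeros(m.shape,np.uint8);cv2.fillPoly(q,[h],1)
        ys,xs=np.nonzero(red&(q>0))
        rp=np.array([onz(im,p,16)[:2] for p in zip(xs,ys)]).reshape(-1,2)
        g=np.array(cc);out.append((g,ax))
        d=rp.mean(0)-g if len(rp) else np.zeros(2)
        print('gear',g.round(1),'dia',np.round(ax,1),'nred',len(rp),'yaw',round(float(np.degrees(np.arctan2(d[1],d[0]))),1),np.linalg.norm(d).round(1),'px',proj(im,(*g,z)).round())
    return out
E
python3 - <<'E'
from gears import *
gears(wrist());s=observe();print(s['joint_pos'].round(2))
E
```

```text
gear [449.4 370.7] dia [53.9 54.7] nred 3 yaw 80.9 18.0 px [261. 228.]
gear [573.8 242.9] dia [78.1 78.3] nred 19 yaw -21.9 23.9 px [365. 126.]
gear [577.6 356.7] dia [90.1 90.3] nred 32 yaw -51.6 27.9 px [269. 123.]
[-0.42  0.26 -0.3   1.72  0.08  1.18 -2.31]
```

Emit:
play_rows --commands '[{"dr": [0, 0, 0], "translation": [19.4, -12, 37], "jaw": 0}, {"dr": [0, 0, 0], "translation": [19.4, -12, 37], "jaw": 0}, {"dr": [0, 0, 0], "translation": [19.4, -12, 37], "jaw": 0}, {"dr": [0, 0, 0], "translation": [19.4, -12, 37], "jaw": 0}, {"dr": [0, 0, 0], "translation": [19.4, -12, 37], "jaw": 0}, {"dr": [0, 0, 0], "translation": [0, 0, 0], "jaw": 0}, {"dr": [0, 0, 0], "translation": [0, 0, 0], "jaw": 0}, {"dr": [0, 0, 0], "translation": [0, 0, 0], "jaw": 0}]'

```text
time: 12.48
position: [577.9, 358.9, 108.8]
eef_rot: [-3.14, 0.001, -0.004]
contact_force: [-0.2, 0.2, -0.4]
gripper_width: 88.1
```

```bash
python3 - <<'E'
from gears import *
im=wrist('w6');s=observe();print(s['position'].round(1),yaw(s)[0],s['joint_pos'][6])
gears(im);x,y=proj(im,(577,357,10)).astype(int);print(x,y)
cv2.imwrite('pics/c6.png',cv2.resize(im['frame'][max(0,y-90):y+90,x-110:x+110],None,fx=3,fy=3))
E
```

```text
[577.9 358.9 108.7] -0.03216845684851002 -2.362598905405284
gear [574.6 244.6] dia [79.2 80.3] nred 57 yaw -19.1 25.1 px [467. 248.]
gear [578.3 357.3] dia [90.7 90.9] nred 115 yaw -47.8 28.4 px [322. 243.]
322 245
```

View pics/c6.png

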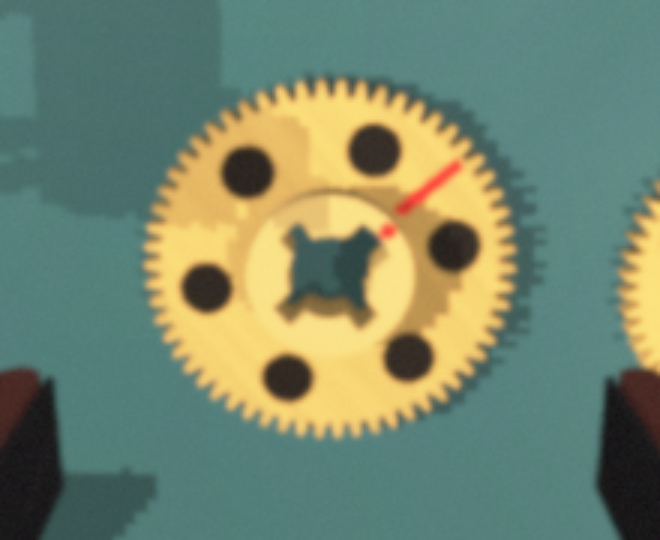

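```bash
cat >> gears.py <<'E'
def redyaw(im,c,z=8,r0=21.5,r1=44,zc=None):
    "yaw of master line on the disc top at height z about centre c"
    H=cv2.cvtColor(im['frame'],cv2.COLOR_BGR2HSV)
    red=((H[...,0]<=9)|(H[...,0]>=172))&(H[...,1]>130)&(H[...,2]>110)
    ys,xs=np.nonzero(red);w=np.array([onz(im,p,z)[:2] for p in zip(xs,ys)])-np.array(c)
    r=np.linalg.norm(w,axis=1);w=w[(r>r0)&(r<r1)];d=w.mean(0)
    l=cv2.fitLine(w.astype(np.float32),cv2.DIST_L2,0,.01,.01).ravel();l=l[:2]*np.sign(l[:2]@d)
    print('redyaw n',len(w),'centre-vector',np.degrees(np.arctan2(d[1],d[0])).round(1),'line',np.degrees(np.arctan2(l[1],l[0])).round(1),'line offset',(d[0]*l[1]-d[1]*l[0]).round(1))
def boss(im,p,z):
    "dark-free boss top: not used"
E
python3 - <<'E'
from gears import *
im=wrist();redyaw(im,(578.3,357.3));redyaw(im,(574.6,244.6),r1=38)
E
```

```text
redyaw n 92 centre-vector -50.7 line -50.0 line offset 0.4
redyaw n 41 centre-vector -25.4 line -23.4 line offset 1.0
```

Emit:
play_rows --commands '[{"dr": [0, 0, 0], "translation": [0, 1.5, 40], "jaw": 0}, {"dr": [0, 0, 0], "translation": [0, 0, 40], "jaw": 0}, {"dr": [0, 0, 0], "translation": [0, 0, 17], "jaw": 0}, {"dr": [0, 0, 0], "translation": [0, 0, 0], "jaw": 0}, {"dr": [0, 0, 0], "translation": [0, 0, 0], "jaw": 255}, {"dr": [0, 0, 0], "translation": [0, 0, 0], "jaw": 255}, {"dr": [0, 0, 0], "translation": [0, 0, 0], "jaw": 255}, {"dr": [0, 0, 0], "translation": [0, 0, 0], "jaw": 255}]' --grip_force 15

```text
time: 13.58
position: [577.5, 357.3, 10.0]
eef_rot: [-3.141, 0.001, -0.001]
contact_force: [-1.0, 0.6, 0.1]
gripper_width: 51.6
```

Emit:
play_rows --commands '[{"dr": [0, 0, 0], "translation": [0, 0, 0], "jaw": 255}, {"dr": [0, 0, 0], "translation": [0, 0, 0], "jaw": 255}, {"dr": [0, 0, 0], "translation": [0, 0, 0], "jaw": 255}, {"dr": [0, 0, 0], "translation": [0, 0, 0], "jaw": 255}]'

```text
time: 14.08
position: [577.4, 357.7, 9.8]
eef_rot: [-3.141, 0.0, -0.0]
contact_force: [0.6, 0.7, 0.5]
gripper_width: 39.6
```

Emit:
play_rows --commands '[{"dr": [0, 0, 0], "translation": [0, 0, 0], "jaw": 90}, {"dr": [0, 0, 0], "translation": [0, 0, 0], "jaw": 90}, {"dr": [0, 0, 0], "translation": [0, 0, 0], "jaw": 90}, {"dr": [0, 0, 0], "translation": [0, 0, 0], "jaw": 90}]'

```text
time: 14.58
position: [577.4, 357.2, 9.6]
eef_rot: [3.141, -0.001, -0.0]
contact_force: [0.5, 0.1, 0.0]
gripper_width: 56.7
```

Emit:
play_rows --commands '[{"dr": [0, 0, -10], "translation": [0, 0, 0], "jaw": 90}, {"dr": [0, 0, -10], "translation": [0, 0, 0], "jaw": 90}, {"dr": [0, 0, -10], "translation": [0, 0, 0], "jaw": 90}, {"dr": [0, 0, -10], "translation": [0, 0, 0], "jaw": 90}, {"dr": [0, 0, -10], "translation": [0, 0, 0], "jaw": 90}, {"dr": [0, 0, -10], "translation": [0, 0, 0], "jaw": 90}, {"dr": [0, 0, -10], "translation": [0, 0, 0], "jaw": 90}, {"dr": [0, 0, -10], "translation": [0, 0, 0], "jaw": 90}, {"dr": [0, 0, -10], "translation": [0, 0, 0], "jaw": 90}, {"dr": [0, 0, 0], "translation": [0, 0, 0], "jaw": 90}]'

```text
time: 15.82
position: [577.5, 356.9, 9.4]
eef_rot: [-2.224, -2.218, 0.0]
contact_force: [0.2, -0.3, 0.3]
gripper_width: 57.2
```

Emit:
play_rows --commands '[{"dr": [0, 0, 0], "translation": [0, 0, 0], "jaw": 255}, {"dr": [0, 0, 0], "translation": [0, 0, 0], "jaw": 255}, {"dr": [0, 0, 0], "translation": [0, 0, 0], "jaw": 255}, {"dr": [0, 0, 0], "translation": [0, 0, 0], "jaw": 255}, {"dr": [0, 0, 0], "translation": [0, 0, 0], "jaw": 255}]'

```text
time: 16.45
position: [577.5, 357.4, 9.7]
eef_rot: [2.222, 2.221, 0.0]
contact_force: [-0.3, -0.3, 0.8]
gripper_width: 38.9
```

Emit:
play_rows --commands '[{"dr": [0, 0, 0], "translation": [0, 0, -20], "jaw": 255}, {"dr": [0, 0, 0], "translation": [0, 0, -50], "jaw": 255}, {"dr": [0, 0, 0], "translation": [0, 0, -50], "jaw": 255}, {"dr": [0, 0, 0], "translation": [0, 0, -20], "jaw": 255}, {"dr": [0, 0, 0], "translation": [-46.5, -10, 0], "jaw": 255}, {"dr": [0, 0, 0], "translation": [-46.5, -10, 0], "jaw": 255}, {"dr": [0, 0, 0], "translation": [-46.5, -10, 0], "jaw": 255}, {"dr": [0, 0, 0], "translation": [-46.5, -10, 0], "jaw": 255}, {"dr": [0, 0, 0], "translation": [-46.5, -10, 0], "jaw": 255}, {"dr": [0, 0, 0], "translation": [0, 0, 0], "jaw": 255}]' --grip_force 35

```text
time: 17.7
position: [526.0, 119.1, 148.3]
eef_rot: [2.228, 2.213, -0.008]
contact_force: [0.4, 0.4, -3.0]
gripper_width: 38.2
```

Emit:
play_rows --commands '[{"dr": [0, 0, 10], "translation": [0, 0, 0], "jaw": 255}, {"dr": [0, 0, 10], "translation": [0, 0, 0], "jaw": 255}, {"dr": [0, 0, 10], "translation": [0, 0, 0], "jaw": 255}, {"dr": [0, 0, 10], "translation": [0, 0, 0], "jaw": 255}, {"dr": [0, 0, 10], "translation": [0, 0, 0], "jaw": 255}, {"dr": [0, 0, 10], "translation": [0, 0, 0], "jaw": 255}, {"dr": [0, 0, 10], "translation": [0, 0, 0], "jaw": 255}, {"dr": [0, 0, 10], "translation": [0, 0, 0], "jaw": 255}, {"dr": [0, 0, 10], "translation": [0, 0, 0], "jaw": 255}, {"dr": [0, 0, 10], "translation": [0, 0, 0], "jaw": 255}]'

```text
time: 18.95
position: [526.7, 125.8, 149.1]
eef_rot: [-3.129, 0.281, 0.002]
contact_force: [-0.3, 0.6, -2.9]
gripper_width: 38.8
```

Emit:
play_rows --commands '[{"dr": [0, 0, 10], "translation": [0, 0, 0], "jaw": 255}, {"dr": [0, 0, 10], "translation": [0, 0, 0], "jaw": 255}, {"dr": [0, 0, 10], "translation": [0, 0, 0], "jaw": 255}, {"dr": [0, 0, 0], "translation": [0, 0, 0], "jaw": 255}, {"dr": [0, 0, 0], "translation": [0, 0, 0], "jaw": 255}, {"dr": [0, 0, 0], "translation": [0, 0, 0], "jaw": 255}]'

```text
time: 19.7
position: [527.2, 125.0, 149.5]
eef_rot: [2.953, -1.072, -0.001]
contact_force: [-0.6, -0.0, -4.1]
gripper_width: 38.6
```

```bash
python3 - <<'E'
from gears import *
im=wrist('w7');s=observe();print(s['position'].round(1),yaw(s)[0],s['joint_pos'][6],s['gripper_width'])
x,y=proj(im,(584.5,76.5,60)).astype(int);X=x-70;Y=max(0,y-80);print(X,Y)
cv2.imwrite('pics/c7.png',cv2.resize(im['frame'][Y:Y+160,X:X+160],None,fx=3.75,fy=3.75,interpolation=cv2.INTER_CUBIC))
E
```

```text
[527.3 124.9 149.6] -39.939425462525094 -2.721327752232932 38.602883227723765
250 61
```

View pics/c7.png

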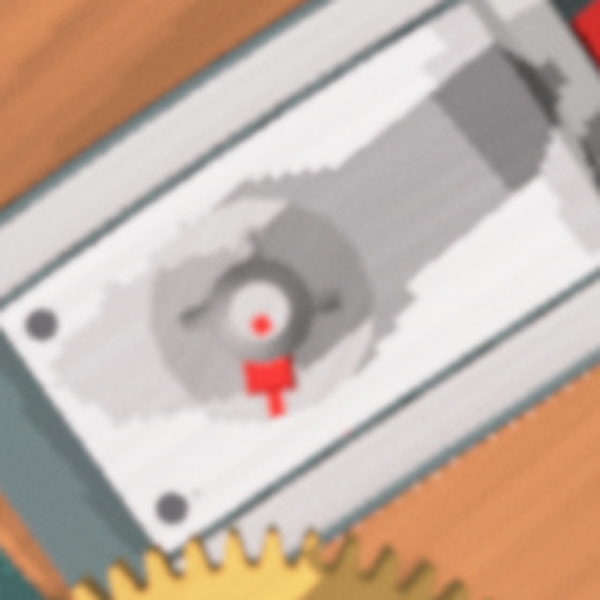

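The crop shows the hub from above, with tip centre at (260,312) and seat circle about (262,308). The red spline block is at (269,375) and the seat line at (277,403).

```bash
python3 - <<'E'
from gears import *
im=wrist()
f=im['frame'];X,Y=250,61
g=lambda p,z:onz(im,(X+p[0]/3.75-.37,Y+p[1]/3.75-.37),z)[:2]
t=g((260,312),96);s=g((262,308),38);print('tip',t.round(1),'seat',s.round(1))
for n,p,z,c in(('line',(277,403),38,s),('lineend',(278,413),38,s),('block',(269,374),82,None),('dot',(261,325),96,t)):
    q=g(p,z);c=t if c is None else c;d=q-c;print(n,q.round(1),np.linalg.norm(d).round(1),np.degrees(np.arctan2(d[1],d[0])).round(1))
# red mask fine
H=cv2.cvtColor(f,cv2.COLOR_BGR2HSV);red=((H[...,0]<=9)|(H[...,0]>=172))&(H[...,1]>130)&(H[...,2]>100)
q=np.zeros(red.shape,bool);q[Y+75:Y+120,X+50:X+95]=1
ys,xs=np.nonzero(red&q)
n,l,st,ce=cv2.connectedComponentsWithStats((red&q).astype(np.uint8))
for i in range(1,n): print(st[i],((ce[i]-[X-.37,Y-.37])*3.75).round(),onz(im,ce[i],80)[:2].round(1))
G=cv2.cvtColor(f,cv2.COLOR_BGR2GRAY)
# held gear master line
ys,xs=np.nonzero(red);print(xs.min(),xs.max(),ys.max())
E
```

```text
tip [583.7  77.8] seat [584.   77.5]
line [567.8  87.3] 18.8 148.9
lineend [566.2  88.4] 20.8 148.6
block [574.9  83.4] 10.4 147.6
dot [582.  79.] 2.0 144.3
[318 146   3   4  11] [260. 325.] [581.9  79.3]
[315 157  13  15 115] [270. 380.] [573.9  84. ]
2 636 426
```

Emit:
play_rows --commands '[{"dr": [0, 0, 0], "translation": [-36.6, -19.4, 0], "jaw": 255}, {"dr": [0, 0, 0], "translation": [-36.6, -19.4, 0], "jaw": 255}, {"dr": [0, 0, 0], "translation": [-36.6, -19.4, 0], "jaw": 255}, {"dr": [0, 0, 0], "translation": [0, 0, 50], "jaw": 255}, {"dr": [0, 0, 0], "translation": [0, 0, 50], "jaw": 255}, {"dr": [0, 0, 0], "translation": [0, 0, 25], "jaw": 255}, {"dr": [0, 0, 0], "translation": [0, 0, 11], "jaw": 255}, {"dr": [0, 0, 0], "translation": [0, 0, 3], "jaw": 255}, {"dr": [0, 0, 0], "translation": [0, 0, 0], "jaw": 255}]'

```text
time: 20.92
position: [481.5, 240.3, 11.5]
eef_rot: [-2.951, 1.075, -0.002]
contact_force: [0.2, -1.0, -4.2]
gripper_width: 38.2
```

Emit:
play_rows --commands '[{"dr": [0, 0, 0], "translation": [0, 0, 0], "jaw": 90}, {"dr": [0, 0, 0], "translation": [0, 0, 0], "jaw": 90}, {"dr": [0, 0, 0], "translation": [0, 0, 0], "jaw": 90}, {"dr": [0, 0, 0], "translation": [0, 0, 0], "jaw": 90}]'

```text
time: 21.42
position: [480.9, 240.1, 10.9]
eef_rot: [-2.952, 1.075, -0.001]
contact_force: [-0.1, -0.0, 0.6]
gripper_width: 56.8
```

Emit:
play_rows --commands '[{"dr": [0, 0, -10], "translation": [0, 0, 0], "jaw": 90}, {"dr": [0, 0, -10], "translation": [0, 0, 0], "jaw": 90}, {"dr": [0, 0, -10], "translation": [0, 0, 0], "jaw": 90}, {"dr": [0, 0, -10], "translation": [0, 0, 0], "jaw": 90}, {"dr": [0, 0, -10], "translation": [0, 0, 0], "jaw": 90}, {"dr": [0, 0, -10], "translation": [0, 0, 0], "jaw": 90}, {"dr": [0, 0, -10], "translation": [0, 0, 0], "jaw": 90}, {"dr": [0, 0, -10], "translation": [0, 0, 0], "jaw": 90}, {"dr": [0, 0, -10], "translation": [0, 0, 0], "jaw": 90}, {"dr": [0, 0, 0], "translation": [0, 0, 0], "jaw": 90}]'

```text
time: 22.68
position: [480.7, 239.8, 10.6]
eef_rot: [-2.849, -1.324, 0.0]
contact_force: [0.7, -0.5, 0.7]
gripper_width: 56.7
```

Emit:
play_rows --commands '[{"dr": [0, 0, 0], "translation": [0, 0, 0], "jaw": 255}, {"dr": [0, 0, 0], "translation": [0, 0, 0], "jaw": 255}, {"dr": [0, 0, 0], "translation": [0, 0, 0], "jaw": 255}, {"dr": [0, 0, 0], "translation": [0, 0, 0], "jaw": 255}, {"dr": [0, 0, 0], "translation": [0, 0, 0], "jaw": 255}]' --grip_force 35

```text
time: 23.3
position: [480.7, 240.0, 10.7]
eef_rot: [2.848, 1.327, 0.0]
contact_force: [1.2, -0.7, 0.1]
gripper_width: 38.4
```

Emit:
play_rows --commands '[{"dr": [0, 0, 0], "translation": [0, 0, -20], "jaw": 255}, {"dr": [0, 0, 0], "translation": [0, 0, -50], "jaw": 255}, {"dr": [0, 0, 0], "translation": [0, 0, -50], "jaw": 255}, {"dr": [0, 0, 0], "translation": [0, 0, -20], "jaw": 255}, {"dr": [0, 0, 0], "translation": [0, 0, 0], "jaw": 255}]'

```text
time: 23.92
position: [481.4, 240.6, 152.9]
eef_rot: [2.847, 1.327, 0.006]
contact_force: [0.9, 0.6, -3.4]
gripper_width: 38.7
```

Emit:
play_rows --commands '[{"dr": [0, 0, 0], "translation": [-33.5, 45.8, 0], "jaw": 255}, {"dr": [0, 0, 0], "translation": [-33.5, 45.8, 0], "jaw": 255}, {"dr": [0, 0, 0], "translation": [-33.5, 45.8, 0], "jaw": 255}, {"dr": [0, 0, 0], "translation": [-33.5, 45.8, 0], "jaw": 255}, {"dr": [0, 0, 0], "translation": [0, 0, 0], "jaw": 255}, {"dr": [0, 0, 0], "translation": [0, 0, 0], "jaw": 255}, {"dr": [0, 0, 0], "translation": [0, 0, 0], "jaw": 255}]'

```text
time: 24.8
position: [534.1, 21.3, 150.2]
eef_rot: [-2.845, -1.331, 0.001]
contact_force: [0.9, 0.1, -3.4]
gripper_width: 38.7
```

```bash
cat > hub.py <<'E'
from gears import *
def hub(im,c=(584,77.6)):
    H=cv2.cvtColor(im['frame'],cv2.COLOR_BGR2HSV);red=((H[...,0]<=9)|(H[...,0]>=172))&(H[...,1]>130)&(H[...,2]>100)
    x,y=proj(im,(*c,80)).astype(int);q=np.zeros(red.shape,np.uint8);cv2.circle(q,(x,y),38,1,-1)
    n,l,st,ce=cv2.connectedComponentsWithStats((red&(q>0)).astype(np.uint8))
    for i in range(1,n):
        if st[i][4]>4: print(st[i],'z96',onz(im,ce[i],96)[:2].round(1),'z80',onz(im,ce[i],80)[:2].round(1),'z38',onz(im,ce[i],38)[:2].round(1))
E
python3 - <<'E'
from hub import *
im=wrist('w8');s=observe();print(s['position'].round(1),yaw(s)[0],s['joint_pos'][6],s['gripper_width']);hub(im)
x,y=proj(im,(584,77.6,60)).astype(int);X=x-80;Y=max(0,y-80);print(X,Y)
cv2.imwrite('pics/c8.png',cv2.resize(im['frame'][Y:Y+160,X:X+160],None,fx=3.75,fy=3.75,interpolation=cv2.INTER_CUBIC))
w7=dict(im);w7['frame']=cv2.imread('pics/w7.png')
E
```

```text
[534.2  21.2 150.4] 50.13888651296827 -1.0963535040179695 38.48702859870842
[295 133  16  13 121] z96 [574.3  83.5] z80 [573.7  84. ] z38 [572.4  85.4]
[318 135   4   5  15] z96 [582.1  79.1] z80 [582.2  79.3] z38 [582.3  79.8]
243 57
```

View pics/c8.png

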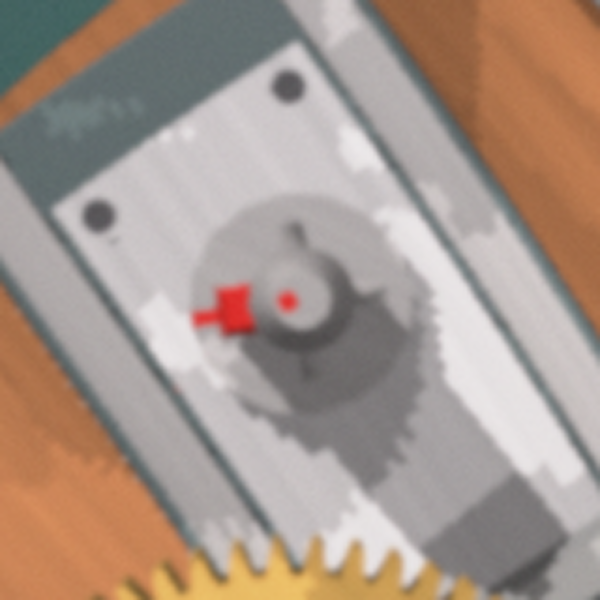

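The second view agrees: hub at (583.7,77.8), master at 148.5°, no significant camera bias.

Emit:
play_rows --commands '[{"dr": [0, 0, 0], "translation": [37.5, 0.8, 0], "jaw": 255}, {"dr": [0, 0, 0], "translation": [37.5, 0.9, 0], "jaw": 255}, {"dr": [0, 0, 10.4], "translation": [0, 0, 0], "jaw": 255}, {"dr": [0, 0, 10.4], "translation": [0, 0, 0], "jaw": 255}, {"dr": [0, 0, 10.4], "translation": [0, 0, 0], "jaw": 255}, {"dr": [0, 0, 0], "translation": [0, 0, 35], "jaw": 255}, {"dr": [0, 0, 0], "translation": [0, 0, 0], "jaw": 255}, {"dr": [0, 0, 0], "translation": [0, 0, 0], "jaw": 255}, {"dr": [0, 0, 0], "translation": [0, 0, 0], "jaw": 255}]'

```text
time: 25.98
position: [585.1, 76.4, 116.9]
eef_rot: [-3.099, -0.513, -0.003]
contact_force: [0.0, -0.1, -3.1]
gripper_width: 38.6
```

```bash
python3 - <<'E'
from hub import *
s=observe();print(s['position'].round(1),yaw(s)[0])
M=yaw(s)[1];print('tool shift',(M.T@(np.array([583.7,77.8,0])-s['position'])).round(1))
E
```

```text
[585.1  76.4 116.9] 18.806124520262436
tool shift [ -1.1  -1.8 116.9]
```

Correct by (−1.1, −1.8), then descend over the tip and feel.

Emit:
play_rows --commands '[{"dr": [0, 0, 0], "translation": [-1.1, -1.8, 10], "jaw": 255}, {"dr": [0, 0, 0], "translation": [0, 0, 8], "jaw": 255}, {"dr": [0, 0, 0], "translation": [0, 0, 3], "jaw": 255}, {"dr": [0, 0, 0], "translation": [0, 0, 0], "jaw": 255}]'

```text
time: 26.48
position: [582.4, 77.3, 94.3]
eef_rot: [-3.099, -0.513, 0.001]
contact_force: [0.2, 0.8, -3.5]
gripper_width: 38.2
```

Emit:
play_rows --commands '[{"dr": [0, 0, 0], "translation": [0, 0, 2], "jaw": 255}, {"dr": [0, 0, 0], "translation": [0, 0, 1], "jaw": 255}, {"dr": [0, 0, 0], "translation": [0, 0, 0], "jaw": 255}]'

```text
time: 26.85
position: [582.8, 77.4, 91.7]
eef_rot: [-3.099, -0.513, -0.0]
contact_force: [-0.3, 1.3, -4.0]
gripper_width: 38.2
```

Emit:
play_rows --commands '[{"dr": [0, 0, 0], "translation": [0.8, 0, 1], "jaw": 255}, {"dr": [0, 0, 0], "translation": [0, 0, 1.5], "jaw": 255}, {"dr": [0, 0, 0], "translation": [0, 0, 1.5], "jaw": 255}, {"dr": [0, 0, 0], "translation": [0, 0, 0], "jaw": 255}]'

```text
time: 27.35
position: [583.5, 77.8, 87.5]
eef_rot: [-3.099, -0.513, -0.0]
contact_force: [-0.1, 2.2, -3.5]
gripper_width: 38.6
```

Emit:
play_rows --commands '[{"dr": [0, 0, 0], "translation": [0, 0, 2], "jaw": 255}, {"dr": [0, 0, 0], "translation": [0, 0, 2], "jaw": 255}, {"dr": [0, 0, 0], "translation": [0, 0, 0], "jaw": 255}]'

```text
time: 27.72
position: [583.5, 77.9, 83.5]
eef_rot: [-3.099, -0.513, -0.0]
contact_force: [-0.2, 2.8, -3.5]
gripper_width: 38.6
```

Emit:
play_rows --commands '[{"dr": [0, 0, 0], "translation": [0, -0.4, 4], "jaw": 255}, {"dr": [0, 0, 0], "translation": [0, 0, 4], "jaw": 255}, {"dr": [0, 0, 0], "translation": [0, 0, 4], "jaw": 255}, {"dr": [0, 0, 0], "translation": [0, 0, 4], "jaw": 255}, {"dr": [0, 0, 0], "translation": [0, 0, 0], "jaw": 255}]'

```text
time: 28.35
position: [583.4, 78.0, 67.2]
eef_rot: [-3.099, -0.513, 0.0]
contact_force: [1.5, 2.5, -5.8]
gripper_width: 38.5
```

Emit:
play_rows --commands '[{"dr": [0, 0, 0], "translation": [0, 0, 4], "jaw": 255}, {"dr": [0, 0, 0], "translation": [0, 0, 4], "jaw": 255}, {"dr": [0, 0, 0], "translation": [0, 0, 4], "jaw": 255}, {"dr": [0, 0, 0], "translation": [0, 0, 3], "jaw": 255}, {"dr": [0, 0, 0], "translation": [0, 0, 0], "jaw": 255}]'

```text
time: 28.98
position: [583.4, 78.0, 52.3]
eef_rot: [-3.099, -0.513, -0.0]
contact_force: [2.4, 3.3, -5.4]
gripper_width: 38.4
```

Emit:
play_rows --commands '[{"dr": [0, 0, 0], "translation": [0, 0, 2], "jaw": 255}, {"dr": [0, 0, 0], "translation": [0, 0, 1.5], "jaw": 255}, {"dr": [0, 0, 0], "translation": [0, 0, 1], "jaw": 255}, {"dr": [0, 0, 0], "translation": [0, 0, 0], "jaw": 255}]'

```text
time: 29.48
position: [583.5, 78.0, 48.7]
eef_rot: [3.099, 0.513, 0.001]
contact_force: [-0.4, 2.2, 4.0]
gripper_width: 38.6
```

Emit:
play_rows --commands '[{"dr": [0, 0, 0], "translation": [0, 0, 0], "jaw": 90}, {"dr": [0, 0, 0], "translation": [0, 0, 0], "jaw": 90}, {"dr": [0, 0, 0], "translation": [0, 0, 0], "jaw": 90}, {"dr": [0, 0, 0], "translation": [0, 0, -20], "jaw": 90}, {"dr": [0, 0, 0], "translation": [0, 0, -40], "jaw": 90}, {"dr": [0, 0, 0], "translation": [0, 0, -40], "jaw": 90}, {"dr": [0, 0, 0], "translation": [0, 0, 0], "jaw": 90}]'

```text
time: 30.35
position: [585.9, 78.6, 152.9]
eef_rot: [3.099, 0.512, 0.012]
contact_force: [0.2, 0.3, -0.9]
gripper_width: 56.9
```

Emit:
play_rows --commands '[{"dr": [0, 0, 0], "translation": [15, -53.6, 0], "jaw": 0}, {"dr": [0, 0, 0], "translation": [15, -53.6, 0], "jaw": 0}, {"dr": [0, 0, 0], "translation": [15, -53.6, 0], "jaw": 0}, {"dr": [0, 0, 0], "translation": [0, 0, 40], "jaw": 0}, {"dr": [0, 0, 0], "translation": [0, 0, 0], "jaw": 0}, {"dr": [0, 0, 0], "translation": [0, 0, 0], "jaw": 0}, {"dr": [0, 0, 0], "translation": [0, 0, 0], "jaw": 0}]'

```text
time: 31.22
position: [575.3, 244.0, 109.6]
eef_rot: [-3.1, -0.51, -0.003]
contact_force: [0.1, -0.4, 0.2]
gripper_width: 87.7
```

```bash
python3 - <<'E'
from hub import *
im=wrist('w9');s=observe();print(s['position'].round(1),yaw(s)[0],s['joint_pos'][6])
for g,ax in gears(im): redyaw(im,g,r1=ax[0]/2-1)
M=yaw(s)[1]
for g,ax in gears(im): print(ax[0],'tool shift',(M.T@(np.array([*g,0])-s['position'])).round(1))
E
```

```text
[575.2 244.1 109.5] 18.697323564164652 -1.9960116003716482
gear [574.5 243. ] dia [78.8 79.1] nred 83 yaw -21.2 25.9 px [320. 244.]
redyaw n 61 centre-vector -23.7 line -23.7 line offset -0.0
gear [574.5 243. ] dia [78.8 79.1] nred 83 yaw -21.2 25.9 px [320. 244.]
78.81426239013672 tool shift [ -1.2   0.7 109.5]
```

Emit:
play_rows --commands '[{"dr": [0, 0, 0], "translation": [-1.6, 0.7, 0], "jaw": 0}, {"dr": [0, 0, -10], "translation": [0, 0, 10], "jaw": 0}, {"dr": [0, 0, -10], "translation": [0, 0, 10], "jaw": 0}, {"dr": [0, 0, -10], "translation": [0, 0, 10], "jaw": 0}, {"dr": [0, 0, -10], "translation": [0, 0, 10], "jaw": 0}, {"dr": [0, 0, -10], "translation": [0, 0, 10], "jaw": 0}, {"dr": [0, 0, -10], "translation": [0, 0, 10], "jaw": 0}, {"dr": [0, 0, -10], "translation": [0, 0, 0], "jaw": 0}, {"dr": [0, 0, -10], "translation": [0, 0, 0], "jaw": 0}, {"dr": [0, 0, -10], "translation": [0, 0, 0], "jaw": 0}]'

```text
time: 32.52
position: [573.2, 243.1, 48.5]
eef_rot: [1.822, 2.558, 0.0]
contact_force: [-0.1, -0.3, -0.1]
gripper_width: 87.8
```

Emit:
play_rows --commands '[{"dr": [0, 0, 0], "translation": [0, 0, 25], "jaw": 0}, {"dr": [0, 0, 0], "translation": [0, 0, 14.5], "jaw": 0}, {"dr": [0, 0, 0], "translation": [0, 0, 0], "jaw": 0}, {"dr": [0, 0, 0], "translation": [0, 0, 0], "jaw": 255}, {"dr": [0, 0, 0], "translation": [0, 0, 0], "jaw": 255}, {"dr": [0, 0, 0], "translation": [0, 0, 0], "jaw": 255}, {"dr": [0, 0, 0], "translation": [0, 0, 0], "jaw": 255}, {"dr": [0, 0, 0], "translation": [0, 0, 0], "jaw": 255}, {"dr": [0, 0, 0], "translation": [0, 0, 0], "jaw": 255}, {"dr": [0, 0, 0], "translation": [0, 0, 0], "jaw": 255}]' --grip_force 15

```text
time: 33.78
position: [573.1, 243.5, 8.8]
eef_rot: [1.829, 2.554, 0.0]
contact_force: [0.3, 0.6, 1.8]
gripper_width: 39.4
```

Emit:
play_rows --commands '[{"dr": [0, 0, 0], "translation": [0, 0, 0], "jaw": 255}, {"dr": [0, 0, 0], "translation": [0, 0, 0], "jaw": 90}, {"dr": [0, 0, 0], "translation": [0, 0, 0], "jaw": 90}, {"dr": [0, 0, 0], "translation": [0, 0, 0], "jaw": 90}, {"dr": [0, 0, 10], "translation": [0, 0, 0], "jaw": 90}, {"dr": [0, 0, 10], "translation": [0, 0, 0], "jaw": 90}, {"dr": [0, 0, 10], "translation": [0, 0, 0], "jaw": 90}, {"dr": [0, 0, 10], "translation": [0, 0, 0], "jaw": 90}, {"dr": [0, 0, 10], "translation": [0, 0, 0], "jaw": 90}, {"dr": [0, 0, 10], "translation": [0, 0, 0], "jaw": 90}]'

```text
time: 35.02
position: [572.7, 243.5, 8.6]
eef_rot: [-2.865, -1.289, 0.0]
contact_force: [-0.3, 0.4, 0.9]
gripper_width: 56.9
```

Emit:
play_rows --commands '[{"dr": [0, 0, 10], "translation": [0, 0, 0], "jaw": 90}, {"dr": [0, 0, 10], "translation": [0, 0, 0], "jaw": 90}, {"dr": [0, 0, 10], "translation": [0, 0, 0], "jaw": 90}, {"dr": [0, 0, 0], "translation": [0, 0, 0], "jaw": 90}, {"dr": [0, 0, 0], "translation": [0, 0, 0], "jaw": 255}, {"dr": [0, 0, 0], "translation": [0, 0, 0], "jaw": 255}, {"dr": [0, 0, 0], "translation": [0, 0, 0], "jaw": 255}, {"dr": [0, 0, 0], "translation": [0, 0, 0], "jaw": 255}, {"dr": [0, 0, 0], "translation": [0, 0, 0], "jaw": 255}]' --grip_force 35

```text
time: 36.15
position: [572.8, 243.5, 8.6]
eef_rot: [-3.099, -0.513, 0.0]
contact_force: [0.1, 0.2, -0.2]
gripper_width: 39.0
```

Emit:
play_rows --commands '[{"dr": [0, 0, 0], "translation": [0, 0, -20], "jaw": 255}, {"dr": [0, 0, 0], "translation": [0, 0, -50], "jaw": 255}, {"dr": [0, 0, 0], "translation": [0, 0, -50], "jaw": 255}, {"dr": [0, 0, 0], "translation": [0, 0, -20], "jaw": 255}, {"dr": [0, 0, 0], "translation": [-14.4, 53.4, 0], "jaw": 255}, {"dr": [0, 0, 0], "translation": [-14.4, 53.4, 0], "jaw": 255}, {"dr": [0, 0, 0], "translation": [-14.4, 53.4, 0], "jaw": 255}]'

```text
time: 37.02
position: [582.7, 75.8, 148.0]
eef_rot: [3.099, 0.513, -0.002]
contact_force: [0.1, 0.2, -2.6]
gripper_width: 38.6
```

Emit:
play_rows --commands '[{"dr": [0, 0, -10.1], "translation": [0, 0, 0], "jaw": 255}, {"dr": [0, 0, -10.1], "translation": [0, 0, 0], "jaw": 255}, {"dr": [0, 0, -10.1], "translation": [0, 0, 0], "jaw": 255}, {"dr": [0, 0, -10.1], "translation": [0, 0, 0], "jaw": 255}, {"dr": [0, 0, -10.1], "translation": [0, 0, 0], "jaw": 255}, {"dr": [0, 0, -10.1], "translation": [0, 0, 0], "jaw": 255}, {"dr": [0, 0, -10.1], "translation": [0, 0, 0], "jaw": 255}, {"dr": [0, 0, -10.1], "translation": [0, 0, 0], "jaw": 255}, {"dr": [0, 0, -10.1], "translation": [0, 0, 0], "jaw": 255}]'

```text
time: 38.15
position: [582.7, 77.4, 147.8]
eef_rot: [-1.801, -2.573, 0.002]
contact_force: [0.1, 0.2, -3.6]
gripper_width: 39.0
```

Emit:
play_rows --commands '[{"dr": [0, 0, -10.1], "translation": [0, 0, 0], "jaw": 255}, {"dr": [0, 0, -10.1], "translation": [0, 0, 0], "jaw": 255}, {"dr": [0, 0, -10.1], "translation": [0, 0, 0], "jaw": 255}, {"dr": [0, 0, -10.1], "translation": [0, 0, 0], "jaw": 255}, {"dr": [0, 0, -10.1], "translation": [0, 0, 0], "jaw": 255}, {"dr": [0, 0, -10.1], "translation": [0, 0, 0], "jaw": 255}, {"dr": [0, 0, -10.1], "translation": [0, 0, 0], "jaw": 255}, {"dr": [0, 0, -10.1], "translation": [0, 0, 0], "jaw": 255}, {"dr": [0, 0, 0], "translation": [0, 0, 35], "jaw": 255}, {"dr": [0, 0, 0], "translation": [0, 0, 0], "jaw": 255}]'

```text
time: 39.4
position: [581.2, 76.4, 110.9]
eef_rot: [0.286, -3.122, 0.002]
contact_force: [-0.0, -0.4, -2.2]
gripper_width: 38.5
```

```bash
cat > to.py <<'E'
import sys
from hub import *
x,y,w=map(float,sys.argv[1:4]);s=observe();a,M=yaw(s)
print(s['time'],s['position'].round(1),'yaw',a.round(1),'J7',s['joint_pos'][6].round(2),'F',s['contact_force'].round(1),'T',s['ft_torque'].round(2),'shift',(M.T@(np.array([x,y,s['position'][2]])-s['position'])).round(1),'dr z',((a-w+180)%360-180).round(1))
E
python3 to.py 583.5 77.9 191
```

```text
39.4 [581.2  76.4 110.9] yaw -169.5 J7 0.93 F [-0.  -0.4 -2.2] T [ 0.01 -0.13 -0.01] shift [-2.5  1.1 -0. ] dr z -0.5
```

Emit:
play_rows --commands '[{"dr": [0, 0, -0.5], "translation": [-2, 1, 5], "jaw": 255}, {"dr": [0, 0, 0], "translation": [0, 0, 0], "jaw": 255}, {"dr": [0, 0, 0], "translation": [0, 0, 0], "jaw": 255}]'

```text
time: 39.78
position: [585.7, 79.4, 109.4]
eef_rot: [-0.3, 3.126, -0.0]
contact_force: [-0.0, -0.6, -2.2]
gripper_width: 39.0
```

```bash
python3 to.py 583.5 77.9 191
```

```text
39.775 [585.7  79.4 109.4] yaw -169.0 J7 0.94 F [-0.  -0.6 -2.2] T [ 0.1  -0.09 -0.04] shift [ 2.5 -1.1 -0. ] dr z -0.0
```

Emit:
play_rows --commands '[{"dr": [0, 0, 0], "translation": [2.4, -1.1, 6], "jaw": 255}, {"dr": [0, 0, 0], "translation": [0, 0, 6], "jaw": 255}, {"dr": [0, 0, 0], "translation": [0, 0, 0], "jaw": 255}, {"dr": [0, 0, 0], "translation": [0, 0, 0], "jaw": 255}]'

```text
time: 40.28
position: [583.1, 77.7, 96.6]
eef_rot: [0.301, -3.127, 0.0]
contact_force: [-0.1, 0.0, -2.6]
gripper_width: 38.8
```

```bash
python3 to.py 583.5 77.9 191
```

```text
40.275 [583.1  77.7  96.6] yaw -169.0 J7 0.93 F [-0.1  0.  -2.6] T [ 0.07 -0.11  0.03] shift [-0.4  0.1 -0. ] dr z -0.0
```

Emit:
play_rows --commands '[{"dr": [0, 0, 0], "translation": [-0.4, 0, 3], "jaw": 255}, {"dr": [0, 0, 0], "translation": [0, 0, 3], "jaw": 255}, {"dr": [0, 0, 0], "translation": [0, 0, 0], "jaw": 255}]'

```text
time: 40.65
position: [583.4, 77.8, 90.3]
eef_rot: [0.301, -3.127, -0.0]
contact_force: [-0.5, 0.3, -2.7]
gripper_width: 38.7
```

Emit:
play_rows --commands '[{"dr": [0, 0, 0], "translation": [0, 0, 2], "jaw": 255}, {"dr": [0, 0, 0], "translation": [0, 0, 2], "jaw": 255}, {"dr": [0, 0, 0], "translation": [0, 0, 2], "jaw": 255}, {"dr": [0, 0, 0], "translation": [0, 0, 0], "jaw": 255}]'

```text
time: 41.15
position: [584.0, 78.3, 84.7]
eef_rot: [-0.301, 3.126, 0.002]
contact_force: [2.2, 2.9, -2.5]
gripper_width: 38.7
```

Emit:
play_rows --commands '[{"dr": [0, 0, 0], "translation": [0, 0, 3], "jaw": 255}, {"dr": [0, 0, 0], "translation": [0, 0, 3], "jaw": 255}, {"dr": [0, 0, 0], "translation": [0, 0, 3], "jaw": 255}, {"dr": [0, 0, 0], "translation": [0, 0, 3], "jaw": 255}, {"dr": [0, 0, 0], "translation": [0, 0, 0], "jaw": 255}]'

```text
time: 41.78
position: [584.0, 78.5, 72.5]
eef_rot: [-0.301, 3.126, 0.002]
contact_force: [3.3, 5.6, -2.8]
gripper_width: 38.5
```

Emit:
play_rows --commands '[{"dr": [0, 0, 0], "translation": [0, 0, 3], "jaw": 255}, {"dr": [0, 0, 0], "translation": [0, 0, 3], "jaw": 255}, {"dr": [0, 0, 0], "translation": [0, 0, 2], "jaw": 255}, {"dr": [0, 0, 0], "translation": [0, 0, 2], "jaw": 255}, {"dr": [0, 0, 0], "translation": [0, 0, 0], "jaw": 255}]'

```text
time: 42.4
position: [584.0, 78.5, 62.7]
eef_rot: [-0.301, 3.126, 0.002]
contact_force: [3.8, 5.6, -1.8]
gripper_width: 38.5
```

Emit:
play_rows --commands '[{"dr": [0, 0, 0], "translation": [0, 0, 1.5], "jaw": 255}, {"dr": [0, 0, 0], "translation": [0, 0, 0], "jaw": 255}]'

```text
time: 42.65
position: [584.1, 78.6, 62.5]
eef_rot: [-0.301, 3.126, 0.0]
contact_force: [-0.3, 2.9, 9.6]
gripper_width: 38.4
```

Emit:
play_rows --commands '[{"dr": [0, 0, 0], "translation": [0, 0, -1.5], "jaw": 90}, {"dr": [0, 0, 0], "translation": [0, 0, 0], "jaw": 90}, {"dr": [0, 0, 0], "translation": [0, 0, 0], "jaw": 90}, {"dr": [0, 0, 0], "translation": [0, 0, -20], "jaw": 90}, {"dr": [0, 0, 0], "translation": [0, 0, -40], "jaw": 90}, {"dr": [0, 0, 0], "translation": [0, 0, -40], "jaw": 90}, {"dr": [0, 0, 0], "translation": [0, 0, 0], "jaw": 90}]'

```text
time: 43.52
position: [585.5, 78.8, 167.0]
eef_rot: [-0.3, 3.121, 0.001]
contact_force: [1.0, -1.3, -0.1]
gripper_width: 57.3
```

```bash
python3 - <<'E'
from hub import *
sc=shot('scene','scene9')
for p in((424,180),(495,182),(418,142),(475,142)): print(p,onz(sc,p,15).round())
print('screen top',onz(sc,(505,95),200).round(),onz(sc,(520,140),150).round())
im=wrist('w10');gears(sc);s=observe();print(s['position'].round(1),s['contact_force'].round(1))
E
```

```text
(424, 180) [357. 471.  15.]
(495, 182) [491. 638.  15.]
(418, 142) [126. 654.  15.]
(475, 142) [244. 817.  15.]
screen top [319. 833. 200.] [516. 679. 150.]
gear [ 401.6 -385.4] dia [69.7 73.9] nred 0 yaw 0.0 0.0 px [159. 289.]
[583.7  77.5 163.4] [-0.6 -0.1 -0.6]
```

Emit:
play_rows --commands '[{"dr": [0, 0, 0], "translation": [12.7, 52.1, 0], "jaw": 0}, {"dr": [0, 0, 0], "translation": [12.7, 52.1, 0], "jaw": 0}, {"dr": [0, 0, 0], "translation": [12.7, 52.1, 0], "jaw": 0}, {"dr": [0, 0, 0], "translation": [12.7, 52.1, 0], "jaw": 0}, {"dr": [0, 0, 0], "translation": [12.7, 52.1, 0], "jaw": 0}, {"dr": [0, 0, 0], "translation": [12.7, 52.1, 20], "jaw": 0}, {"dr": [0, 0, 0], "translation": [0, 0, 30], "jaw": 0}, {"dr": [0, 0, 0], "translation": [0, 0, 0], "jaw": 0}, {"dr": [0, 0, 0], "translation": [0, 0, 0], "jaw": 0}, {"dr": [0, 0, 0], "translation": [0, 0, 0], "jaw": 0}]'

```text
time: 44.88
position: [450.2, 369.8, 113.6]
eef_rot: [-0.298, 3.126, 0.001]
contact_force: [0.4, 0.9, -0.1]
gripper_width: 87.8
```

```bash
python3 - <<'E'
from hub import *
im=wrist('w11');s=observe();print(s['position'].round(1),yaw(s)[0],s['joint_pos'][6])
M=yaw(s)[1]
for g,ax in gears(im): 
    redyaw(im,g,r1=ax[0]/2-1); redyaw(im,g,z=16,r0=14,r1=20)
    print(ax[0],'tool shift',(M.T@(np.array([*g,0])-s['position'])).round(1))
x,y=proj(im,(449,371,10)).astype(int);Y=max(0,y-75)
cv2.imwrite('pics/c11.png',cv2.resize(im['frame'][Y:Y+150,max(0,x-75):x+75],None,fx=4,fy=4,interpolation=cv2.INTER_CUBIC))
E
```

```text
[450.1 369.8 113.6] -169.10399639721487 0.38941364677089596
gear [447.3 371.2] dia [54.7 55.5] nred 14 yaw 75.8 18.1 px [326. 239.]gears.py:27: RuntimeWarning: Mean of empty slice.
  r=np.linalg.norm(w,axis=1);w=w[(r>r0)&(r<r1)];d=w.mean(0)
  ret = um.true_divide(
Traceback (most recent call last):
  File "gears.py", line 28, in redyaw
    l=cv2.fitLine(w.astype(np.float32),cv2.DIST_L2,0,.01,.01).ravel();l=l[:2]*np.sign(l[:2]@d)
      ~~~~~~~~~~~^^^^^^^^^^^^^^^^^^^^^^^^^^^^^^^^^^^^^^^^^^^^
cv2.error: OpenCV(4.12.0) /io/opencv/modules/imgproc/src/linefit.cpp:50: error: (-215:Assertion failed) count > 0 in function 'fitLine2D_wods'
```

```bash
python3 - <<'E'
from hub import *
im=wrist()
x,y=proj(im,(447.3,371.2,10)).astype(int);Y=max(0,y-60);X=x-60;print(X,Y)
cv2.imwrite('pics/c11.png',cv2.resize(im['frame'][Y:Y+120,X:X+120],None,fx=5,fy=5,interpolation=cv2.INTER_CUBIC))
E
```

```text
266 179
```

View pics/c11.png

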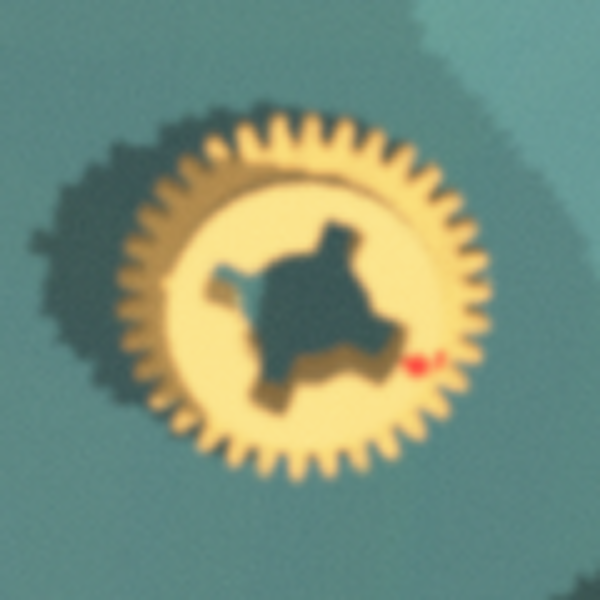

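The crop shows cog_56's boss circle centred at (308,318). The master dot is at (417,366), and the cross slots end at (345,228) and (270,410).

```bash
python3 - <<'E'
from hub import *
im=wrist();s=observe();M=yaw(s)[1]
g=lambda p:onz(im,(266+p[0]/5-.4,179+p[1]/5-.4),16)[:2]
a=lambda d:np.degrees(np.arctan2(d[1],d[0])).round(1)
c=g((308,318));print(c.round(1),'dot',a(g((417,366))-c),'opp',a(c-g((213,281))),'cross',a(g((345,226))-g((268,412))))
print([g(p).round(1).tolist() for p in((167,318),(450,318),(308,180),(308,456))])
print('shift',(M.T@(np.array([*c,0])-s['position'])).round(1),s['position'].round(1))
E
```

```text
[447.5 371.9] dot 76.3 opp 78.9 cross 169.3
[[451.4, 351.9], [443.7, 392.1], [427.6, 368.0], [468.3, 376.0]]
shift [  2.1   2.4 113.4] [449.9 369.9 113.4]
```

Emit:
play_rows --commands '[{"dr": [0, 0, 0], "translation": [1.7, 2.4, 0], "jaw": 0}, {"dr": [0, 0, 10], "translation": [0, 0, 10], "jaw": 0}, {"dr": [0, 0, 10], "translation": [0, 0, 10], "jaw": 0}, {"dr": [0, 0, 10], "translation": [0, 0, 10], "jaw": 0}, {"dr": [0, 0, 10], "translation": [0, 0, 10], "jaw": 0}, {"dr": [0, 0, 10], "translation": [0, 0, 10], "jaw": 0}, {"dr": [0, 0, 10], "translation": [0, 0, 10], "jaw": 0}, {"dr": [0, 0, 10], "translation": [0, 0, 0], "jaw": 0}, {"dr": [0, 0, 10], "translation": [0, 0, 0], "jaw": 0}, {"dr": [0, 0, 10], "translation": [0, 0, 0], "jaw": 0}]'

```text
time: 46.28
position: [446.9, 372.5, 52.8]
eef_rot: [-2.005, -2.418, -0.0]
contact_force: [-0.7, -0.3, -0.3]
gripper_width: 87.6
```

Emit:
play_rows --commands '[{"dr": [0, 0, 0], "translation": [0, 0, 30], "jaw": 0}, {"dr": [0, 0, 0], "translation": [0, 0, 13], "jaw": 0}, {"dr": [0, 0, 0], "translation": [0, 0, 0], "jaw": 0}, {"dr": [0, 0, 0], "translation": [0, 0, 0], "jaw": 255}, {"dr": [0, 0, 0], "translation": [0, 0, 0], "jaw": 255}, {"dr": [0, 0, 0], "translation": [0, 0, 0], "jaw": 255}, {"dr": [0, 0, 0], "translation": [0, 0, 0], "jaw": 255}, {"dr": [0, 0, 0], "translation": [0, 0, 0], "jaw": 255}, {"dr": [0, 0, 0], "translation": [0, 0, 0], "jaw": 255}, {"dr": [0, 0, 0], "translation": [0, 0, 0], "jaw": 255}]' --grip_force 15

```text
time: 47.52
position: [447.3, 372.2, 9.7]
eef_rot: [1.999, 2.424, 0.0]
contact_force: [0.7, -0.3, 0.7]
gripper_width: 39.2
```

Emit:
play_rows --commands '[{"dr": [0, 0, 0], "translation": [0, 0, 0], "jaw": 255}, {"dr": [0, 0, 0], "translation": [0, 0, 0], "jaw": 90}, {"dr": [0, 0, 0], "translation": [0, 0, 0], "jaw": 90}, {"dr": [0, 0, 0], "translation": [0, 0, 0], "jaw": 90}, {"dr": [0, 0, -10], "translation": [0, 0, 0], "jaw": 90}, {"dr": [0, 0, -10], "translation": [0, 0, 0], "jaw": 90}, {"dr": [0, 0, -10], "translation": [0, 0, 0], "jaw": 90}, {"dr": [0, 0, -10], "translation": [0, 0, 0], "jaw": 90}, {"dr": [0, 0, -10], "translation": [0, 0, 0], "jaw": 90}, {"dr": [0, 0, -10], "translation": [0, 0, 0], "jaw": 90}]'

```text
time: 48.78
position: [447.1, 372.0, 9.6]
eef_rot: [-0.51, -3.1, 0.0]
contact_force: [-1.1, 0.3, 0.5]
gripper_width: 56.9
```

Emit:
play_rows --commands '[{"dr": [0, 0, -10], "translation": [0, 0, 0], "jaw": 90}, {"dr": [0, 0, -10], "translation": [0, 0, 0], "jaw": 90}, {"dr": [0, 0, -10], "translation": [0, 0, 0], "jaw": 90}, {"dr": [0, 0, 0], "translation": [0, 0, 0], "jaw": 90}, {"dr": [0, 0, 0], "translation": [0, 0, 0], "jaw": 255}, {"dr": [0, 0, 0], "translation": [0, 0, 0], "jaw": 255}, {"dr": [0, 0, 0], "translation": [0, 0, 0], "jaw": 255}, {"dr": [0, 0, 0], "translation": [0, 0, 0], "jaw": 255}, {"dr": [0, 0, 0], "translation": [0, 0, 0], "jaw": 255}]' --grip_force 35

```text
time: 49.9
position: [447.1, 372.2, 9.7]
eef_rot: [-0.3, 3.127, 0.0]
contact_force: [0.5, 0.6, -0.2]
gripper_width: 38.4
```

```bash
python3 to.py 583.6 78 191; python3 -c "
from hub import *
print(observe()['gripper_width'])"
```

```text
49.9 [447.1 372.2   9.7] yaw -169.0 J7 0.27 F [ 0.5  0.6 -0.2] T [ 0.09 -0.08 -0.08] shift [ -78.  -314.8   -0. ] dr z -0.0
38.42528896847923
```

Emit:
play_rows --commands '[{"dr": [0, 0, 0], "translation": [0, 0, -20], "jaw": 255}, {"dr": [0, 0, 0], "translation": [0, 0, -50], "jaw": 255}, {"dr": [0, 0, 0], "translation": [0, 0, -50], "jaw": 255}, {"dr": [0, 0, 0], "translation": [0, 0, -20], "jaw": 255}, {"dr": [0, 0, 0], "translation": [-13, -52.5, 0], "jaw": 255}, {"dr": [0, 0, 0], "translation": [-13, -52.5, 0], "jaw": 255}, {"dr": [0, 0, 0], "translation": [-13, -52.5, 0], "jaw": 255}, {"dr": [0, 0, 0], "translation": [-13, -52.5, 0], "jaw": 255}, {"dr": [0, 0, 0], "translation": [-13, -52.5, 0], "jaw": 255}, {"dr": [0, 0, 0], "translation": [-13, -52.5, 0], "jaw": 255}]'

```text
time: 51.15
position: [583.7, 75.6, 149.3]
eef_rot: [0.3, -3.126, 0.001]
contact_force: [-0.2, 0.1, -1.7]
gripper_width: 38.5
```

Emit:
play_rows --commands '[{"dr": [0, 0, -10], "translation": [0, 0, 0], "jaw": 255}, {"dr": [0, 0, -10], "translation": [0, 0, 0], "jaw": 255}, {"dr": [0, 0, -10], "translation": [0, 0, 0], "jaw": 255}, {"dr": [0, 0, -10], "translation": [0, 0, 0], "jaw": 255}, {"dr": [0, 0, -10], "translation": [0, 0, 0], "jaw": 255}, {"dr": [0, 0, -10], "translation": [0, 0, 0], "jaw": 255}, {"dr": [0, 0, -10], "translation": [0, 0, 0], "jaw": 255}, {"dr": [0, 0, 0], "translation": [0, 0, 35], "jaw": 255}]'

```text
time: 52.15
position: [584.9, 78.2, 115.8]
eef_rot: [-2.039, 2.385, -0.002]
contact_force: [0.5, -0.2, -1.7]
gripper_width: 38.6
```

Emit:
play_rows --commands '[{"dr": [0, 0, 0], "translation": [0, 0, 0], "jaw": 255}, {"dr": [0, 0, 0], "translation": [0, 0, 0], "jaw": 255}, {"dr": [0, 0, 0], "translation": [0, 0, 0], "jaw": 255}]'

```text
time: 52.52
position: [584.2, 78.1, 115.9]
eef_rot: [-2.039, 2.388, -0.001]
contact_force: [0.8, 0.2, -1.4]
gripper_width: 38.6
```

```bash
python3 to.py 583.6 78 -99
```

```text
52.525 [584.2  78.1 115.9] yaw -99.0 J7 2.03 F [ 0.8  0.2 -1.4] T [ 0.11 -0.1   0.04] shift [ 0.2  0.6 -0. ] dr z -0.0
```

Emit:
play_rows --commands '[{"dr": [0, 0, 0], "translation": [0.2, 0.5, 8], "jaw": 255}, {"dr": [0, 0, 0], "translation": [0, 0, 8], "jaw": 255}, {"dr": [0, 0, 0], "translation": [0, 0, 5], "jaw": 255}, {"dr": [0, 0, 0], "translation": [0, 0, 2], "jaw": 255}, {"dr": [0, 0, 0], "translation": [0, 0, 0], "jaw": 255}]'

```text
time: 53.15
position: [583.1, 77.7, 91.5]
eef_rot: [2.04, -2.389, -0.0]
contact_force: [-0.4, -0.4, -0.5]
gripper_width: 38.4
```

Emit:
play_rows --commands '[{"dr": [0, 0, 0], "translation": [0, 0, 2], "jaw": 255}, {"dr": [0, 0, 0], "translation": [0, 0, 2], "jaw": 255}, {"dr": [0, 0, 0], "translation": [0, 0, 0], "jaw": 255}]'

```text
time: 53.52
position: [583.5, 78.0, 87.8]
eef_rot: [-2.039, 2.388, 0.0]
contact_force: [1.9, 1.1, -1.8]
gripper_width: 38.5
```

Emit:
play_rows --commands '[{"dr": [0, 0, 0], "translation": [0, 0, 2], "jaw": 255}, {"dr": [0, 0, 0], "translation": [0, 0, 0], "jaw": 255}]'

```text
time: 53.78
position: [583.5, 78.2, 85.8]
eef_rot: [-2.039, 2.388, 0.0]
contact_force: [3.0, 2.8, -1.1]
gripper_width: 38.5
```

Engaged on the splines (underside about 76). Continue to TCP 79.7.

Emit:
play_rows --commands '[{"dr": [0, 0, 0], "translation": [0, 0, 2], "jaw": 255}, {"dr": [0, 0, 0], "translation": [0, 0, 2], "jaw": 255}, {"dr": [0, 0, 0], "translation": [0, 0, 2], "jaw": 255}, {"dr": [0, 0, 0], "translation": [0, 0, 0], "jaw": 255}]'

```text
time: 54.28
position: [583.6, 78.4, 79.9]
eef_rot: [-2.039, 2.388, 0.001]
contact_force: [3.0, 4.8, 0.9]
gripper_width: 38.8
```

Emit:
play_rows --commands '[{"dr": [0, 0, 0], "translation": [0, 0, 1.5], "jaw": 255}, {"dr": [0, 0, 0], "translation": [0, 0, 0], "jaw": 255}]'

```text
time: 54.52
position: [583.6, 78.5, 79.6]
eef_rot: [-2.039, 2.388, -0.001]
contact_force: [0.6, 2.2, 8.8]
gripper_width: 38.4
```

Emit:
play_rows --commands '[{"dr": [0, 0, 0], "translation": [0, 0, -1.5], "jaw": 90}, {"dr": [0, 0, 0], "translation": [0, 0, 0], "jaw": 90}, {"dr": [0, 0, 0], "translation": [0, 0, 0], "jaw": 90}, {"dr": [0, 0, 0], "translation": [0, 0, -20], "jaw": 90}, {"dr": [0, 0, 0], "translation": [0, 0, -50], "jaw": 90}, {"dr": [0, 0, 0], "translation": [0, 0, -50], "jaw": 200}, {"dr": [0, 0, -3.6], "translation": [-40, 0, 0], "jaw": 255}, {"dr": [0, 0, 0], "translation": [-20, 0, 0], "jaw": 255}, {"dr": [0, 0, 0], "translation": [0, 0, 0], "jaw": 255}, {"dr": [0, 0, 0], "translation": [0, 0, 0], "jaw": 255}]'

```text
time: 55.78
position: [591.4, 136.1, 199.9]
eef_rot: [2.113, -2.324, 0.001]
contact_force: [0.4, -0.3, -0.6]
gripper_width: 10.4
```

```bash
python3 - <<'E'
from hub import *
s=observe();print(s['position'].round(1),yaw(s)[0])
im=wrist('w12');sd=shot('side');sc=shot('scene')
x,y=proj(im,(578,30,50)).astype(int);print(x,y);Y=max(0,y-110);X=max(0,x-130)
a=cv2.resize(im['frame'][Y:Y+220,X:X+260],None,fx=1.7,fy=1.7);b=cv2.resize(sd['frame'][190:360,270:410],None,fx=2.5,fy=2.5);c=cv2.resize(sc['frame'][215:300,285:420],None,fx=2.5,fy=2.5)
o=np.zeros((600,800,3),np.uint8);o[:min(374,a.shape[0]),:442]=a[:374];o[:425,445:795]=b;o[380:592,:337]=c[:212]
cv2.imwrite('pics/c12.png',o)
# plate top height by stereo: colour top edges
print('expected gear tops px side', proj(sd,(583.6,78,86)).round(),'plate top mid',proj(sd,(574.4,-11.2,80)).round(), 'scene',proj(sc,(574.4,-11.2,80)).round())
E
```

```text
[591.4 136.1 199.9] -95.4629190447632
325 104Traceback (most recent call last):
  File "<stdin>", line 6, in <module>
ValueError: could not broadcast input array from shape (212,338,3) into shape (212,337,3)
```

```bash
python3 - <<'E'
from hub import *
im=wrist('w13');sd=shot('side');sc=shot('scene')
a=cv2.resize(im['frame'][0:220,195:455],None,fx=1.7,fy=1.7);b=cv2.resize(sd['frame'][190:360,270:410],None,fx=2.5,fy=2.5);c=cv2.resize(sc['frame'][215:300,285:420],(340,212))
o=np.zeros((600,800,3),np.uint8);o[:374,:442]=a[:374];o[:425,445:795]=b;o[380:592,:340]=c
cv2.imwrite('pics/c12.png',o)
E
```

```text
(no output)
```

View pics/c12.png

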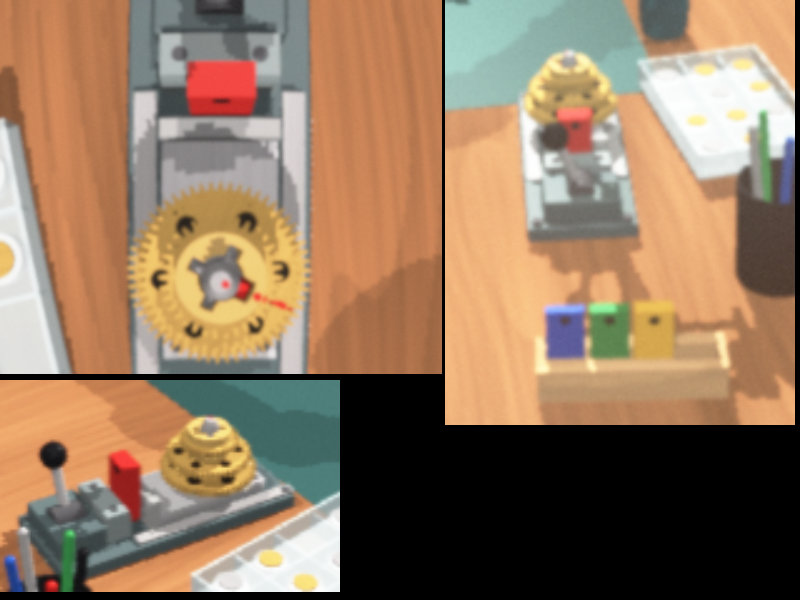

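The picture shows the three gears stacked 92/80/56 with the red lines over the red spline and the mat empty. The red plate is down in the gap, and blue, green and yellow are in their slots. Now the lever.

Emit:
play_rows --commands '[{"dr": [0, 0, 0], "translation": [53, 18, 0], "jaw": 255}, {"dr": [0, 0, 0], "translation": [53, 18, 0], "jaw": 255}, {"dr": [0, 0, 0], "translation": [53, 18, 0], "jaw": 255}, {"dr": [0, 0, 0], "translation": [53, 18, 0], "jaw": 255}, {"dr": [0, 0, 0], "translation": [0, 0, 0], "jaw": 255}, {"dr": [0, 0, 0], "translation": [0, 0, 50], "jaw": 255}, {"dr": [0, 0, 0], "translation": [0, 0, 50], "jaw": 255}, {"dr": [0, 0, 0], "translation": [0, 0, 16], "jaw": 255}, {"dr": [0, 0, 0], "translation": [0, 0, 0], "jaw": 255}, {"dr": [0, 0, 0], "translation": [0, 0, 0], "jaw": 255}]'

```text
time: 57.32
position: [501.0, -66.5, 85.3]
eef_rot: [-2.113, 2.322, -0.003]
contact_force: [-0.4, 0.0, 0.4]
gripper_width: 0.5
```

Emit:
play_rows --commands '[{"dr": [0, 0, 0], "translation": [0, -6, 0], "jaw": 255}, {"dr": [0, 0, 0], "translation": [0, -6, 0], "jaw": 255}, {"dr": [0, 0, 0], "translation": [0, -6, 0], "jaw": 255}, {"dr": [0, 0, 0], "translation": [0, -6, 0], "jaw": 255}, {"dr": [0, 0, 0], "translation": [0, -6, 0], "jaw": 255}, {"dr": [0, 0, 0], "translation": [0, -6, 0], "jaw": 255}, {"dr": [0, 0, 0], "translation": [0, -6, 0], "jaw": 255}, {"dr": [0, 0, 0], "translation": [0, -6, 0], "jaw": 255}, {"dr": [0, 0, 0], "translation": [0, -6, 0], "jaw": 255}, {"dr": [0, 0, 0], "translation": [0, -6, 0], "jaw": 255}]'

```text
time: 58.58
position: [559.8, -72.9, 83.7]
eef_rot: [-2.114, 2.324, -0.0]
contact_force: [-0.5, 0.2, 0.9]
gripper_width: 0.4
```

Emit:
play_rows --commands '[{"dr": [0, 0, 0], "translation": [0, -3, 0], "jaw": 255}, {"dr": [0, 0, 0], "translation": [0, -3, 0], "jaw": 255}, {"dr": [0, 0, 0], "translation": [0, -3, 0], "jaw": 255}, {"dr": [0, 0, 0], "translation": [0, -2, 0], "jaw": 255}, {"dr": [0, 0, 0], "translation": [0, 0, 0], "jaw": 255}]'

```text
time: 59.2
position: [570.5, -74.0, 83.7]
eef_rot: [-2.114, 2.324, -0.0]
contact_force: [-0.6, -0.1, 0.5]
gripper_width: 0.3
```

Emit:
play_rows --commands '[{"dr": [0, 0, 0], "translation": [0, -2, 0], "jaw": 255}, {"dr": [0, 0, 0], "translation": [0, -2, 0], "jaw": 255}, {"dr": [0, 0, 0], "translation": [0, 0, 0], "jaw": 255}]'

```text
time: 59.58
position: [574.5, -74.3, 83.7]
eef_rot: [-2.114, 2.324, -0.0]
contact_force: [-2.0, 0.5, -0.4]
gripper_width: 0.7
```

Emit:
play_rows --commands '[{"dr": [0, 0, 0], "translation": [0, -2, 0], "jaw": 255}, {"dr": [0, 0, 0], "translation": [0, -2, 0], "jaw": 255}, {"dr": [0, 0, 0], "translation": [0, 0, 0], "jaw": 255}]'

```text
time: 59.95
position: [576.3, -74.5, 83.4]
eef_rot: [2.112, -2.321, -0.004]
contact_force: [-8.4, -0.4, 4.7]
gripper_width: 0.2
```

Emit:
play_rows --commands '[{"dr": [0, 0, 0], "translation": [0, -2, 0], "jaw": 255}, {"dr": [0, 0, 0], "translation": [0, 0, 0], "jaw": 255}]'

```text
time: 60.2
position: [576.4, -74.4, 83.4]
eef_rot: [2.11, -2.318, -0.006]
contact_force: [-14.6, -1.0, 10.0]
gripper_width: 0.1
```

```bash
python3 - <<'E'
from loc import *
sd=shot('side');sc=shot('scene');s=observe();print(s['position'].round(1),s['contact_force'].round(1))
cs=cv2.resize(sc['frame'][215:300,285:390],None,fx=5,fy=5);cv2.imwrite('pics/c14.png',cs)
E
```

```text
[576.4 -74.4  83.4] [-14.3   0.7   8.7]
```

View pics/c14.png

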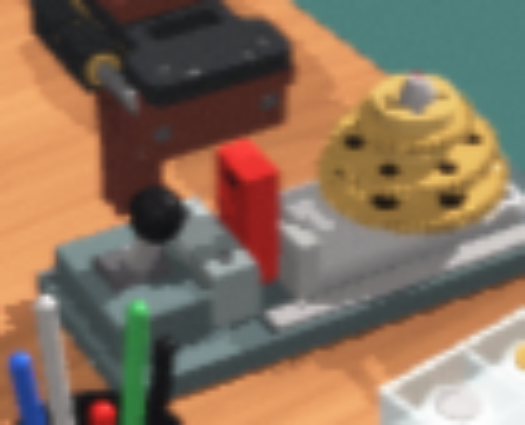

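The lever now leans away from the robot, against its end stop (about 15 N reaction). Back off, check once more, and hand in.

Emit:
play_rows --commands '[{"dr": [0, 0, 0], "translation": [0, 8, 0], "jaw": 255}, {"dr": [0, 0, 0], "translation": [0, 25, 0], "jaw": 255}, {"dr": [0, 0, 0], "translation": [0, 40, 0], "jaw": 255}, {"dr": [0, 0, 0], "translation": [0, 0, -50], "jaw": 255}, {"dr": [0, 0, 0], "translation": [0, 0, -60], "jaw": 255}, {"dr": [0, 0, 0], "translation": [0, 0, -60], "jaw": 255}, {"dr": [0, 0, 0], "translation": [0, 0, 0], "jaw": 255}, {"dr": [0, 0, 0], "translation": [0, 0, 0], "jaw": 255}]'

```text
time: 61.3
position: [507.6, -68.4, 253.4]
eef_rot: [2.113, -2.324, 0.002]
contact_force: [-0.9, -0.1, -0.2]
gripper_width: 0.6
```

```bash
python3 - <<'E'
from loc import *
sd=shot('side');sc=shot('scene');s=observe();print(s['time'],s['position'].round(1),s['contact_force'].round(1))
P=[]
for im in(sd,sc):
    x,y=proj(im,(600,-77,90)).astype(int);G=cv2.cvtColor(im['frame'],cv2.COLOR_BGR2GRAY)
    m=(G[y-20:y+20,x-20:x+20]<50).astype(np.uint8);n,l,st,ce=cv2.connectedComponentsWithStats(m)
    i=1+st[1:,4].argmax();P.append((im,ce[i]+[x-20,y-20]));print(st[i],(x,y),P[-1][1].round(1))
print('ball',tri(*P).round(1))
a=cv2.resize(sd['frame'][180:360,260:420],(480,540));b=cv2.resize(sc['frame'][200:350,190:430],(320,200))
o=np.zeros((600,800,3),np.uint8);o[:540,:480]=a;o[:200,480:]=b;cv2.imwrite('pics/c15.png',o)
E
```

```text
61.4 [506.9 -68.3 252.3] [ 0.1  0.1 -0.2]Traceback (most recent call last):
  File "<stdin>", line 7, in <module>
ValueError: attempt to get argmax of an empty sequence
```

```bash
python3 - <<'E'
from loc import *
sd=shot('side');sc=shot('scene')
a=cv2.resize(sd['frame'][180:360,260:420],(480,540));b=cv2.resize(sc['frame'][200:350,190:430],(320,200))
o=np.zeros((600,800,3),np.uint8);o[:540,:480]=a;o[:200,480:]=b;cv2.imwrite('pics/c15.png',o)
print('expected locked ball px: side',proj(sd,(600,-77,90)).round(),'scene',proj(sc,(600,-77,90)).round())
E
```

```text
expected locked ball px: side [338. 244.] scene [317. 258.]
```

View pics/c15.png

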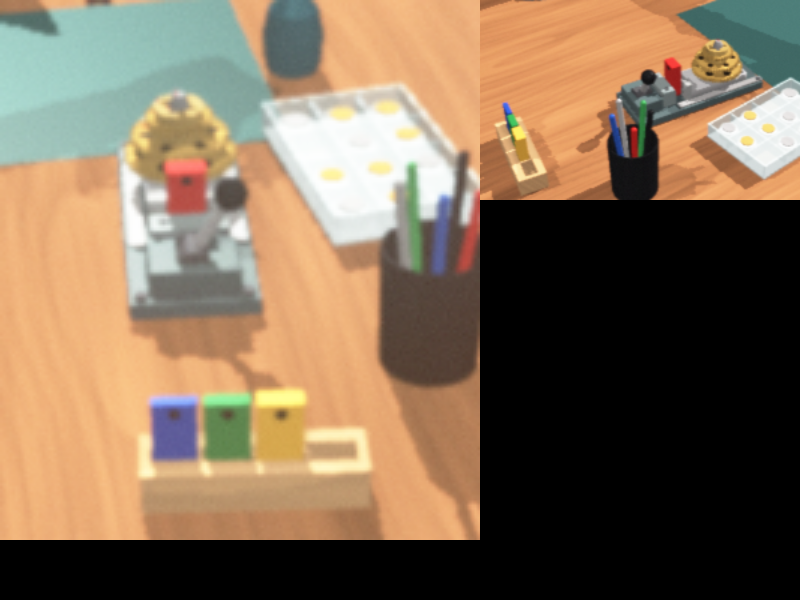

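The clamp ball is at side pixel (337,244), against (338,244) expected for locked. The gears, red plate and remaining plates are all in place.

```bash
python3 -c "
from bench import *
print(hand_in())"
```

```text
the job is handed in; nothing more can be done
None
```

The job is done and handed in at about 61 s of robot time; the hand-in reports no verdict.

- **Gears:** The gears on the mat were cog_92, cog_80 and cog_56. Each is on the hub, boss up and largest at the bottom, with its master slot on the red spline. Each stopped against a firm push at its expected height. A camera check showed the top red line over the spline and the mat empty.
- **Spacer:** I tried the red 17 mm plate first, and it slid freely to the bed. As it is the thickest plate, no other needed trying. I left it standing in the gap; blue, green and yellow never left their slots.
- **Lever:** I pushed it over last, to its end stop, with about 15 N reaction there. After I backed off, the ball was within 1 pixel of the computed locked position in the side view.
- **Other objects:** The parts tray, pen pot and blower looked undisturbed in the last pictures. The glass jar was outside those crops, but the arm only crossed over it once, well above it.

No final check failed or disagreed. I set cog_92 down on the mat once to regrip it, because a wrist joint would have passed its range. Two late check scripts also errored and were rerun or replaced by a direct look.

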